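# Put away the electrolysis kit

## Robot

A 6-joint arm with a two-finger parallel gripper is mounted at the origin on the work surface. World frame = base frame: x ahead of the robot, y to its left, z up, the work surface at z = 0. Lengths are in m, angles in rad, forces in N, time in s.
With the tool pointing down it reaches from about 0.425 to 1.125 m from the base axis. Payload 14.9 kg.
Tool frame: the origin (TCP) lies midway between the tips of the shut fingers; the grasp point (between the pads) lies 19 mm behind it; z points along the fingers, y is the direction in which the jaws open and shut (so a half turn about z gives the same grasp; the last joint's range is limited). The gripper opens to 91 mm and grips with 3 to 60 N. Pads are 32 mm wide; open, the fingers measure 118 mm over their backs; the gripper's body (76 mm by 178 mm) begins 60 mm behind the grasp point.
Start: joints at [1.265, 0.379, 1.734, -0, 1.028, -0.033], TCP at [0.189, 0.674, 0.214] pointing down, gripper open.
Joint ranges: [-2.77, 2.77], [-0.74, 2.19], [0, 2.66], [-1.06, 4.2], [0.31, 2.87], [-3.08, 3.08]. Speed limits (rad/s): [1.89, 1.89, 2.39, 3.14, 3.14, 3.14].

## Interface

Orientations are given as a rotation vector (axis times angle).
In Python, from plant import arm gives the robot as it stands.
- The arm moves only by the shell command python3 -m creep 'ROWS' [FORCE]. ROWS is JSON, a list of rows, each an object of numbers: "tx", "ty", "tz": the shift along the world's x, y, z in cm; "wx", "wy", "wz": the turn, a rotation vector about the world's x, y, z in degrees; "jaw": the opening, from 0 (shut) to 1 (fully open). In form: [{"tx": .., "ty": .., "tz": .., "wx": .., "wy": .., "wz": .., "jaw": ..}, ...]. A call has 1 to 5 rows; each row shifts and turns the pose as measured when the row begins; what a row does not reach is not made up. A row lasts 1/12 s, in which the tool goes at most 41.7 mm and 7.16 degrees, less where a joint would pass 70% of its speed; a pose out of reach is approached as far as the arm can. A call is refused whole if a number of a shift passes 4.17 or a number of a turn 7.16, either way. A call with a gripper value outside its range is refused whole. The fingers move at their own pace and stop on an object; FORCE is the grip in N (left out, the last holds). Time passes only in rows, so rows that do not move let the fingers close. It gives the time, the measured TCP pose, the force and the opening at its end, in the units of the state.
- arm.get_obs(): the state, without advancing time (a new reading comes with each control period).
- arm.camera(name): name is "side" or "top" or "wrist"; returns (picture, depth): 420x560x3 uint8, blue, green, red; 420x560 float32, m along the optical axis (not along the pixel's ray), 0 where there is no reading.
- arm.camera_params(name): a dict with "vfov" (degrees; the focal length in pixels is half the picture's height over the tangent of half this angle, whatever the lens; pixels are square), "cx", "cy" (the principal point, pixels), "R" (3x3) and "t" (3): a world point X has camera coordinates R X + t; the wrist camera has in their place "tool_from_camera" (4x4, takes a point from camera to tool coordinates, whose origin is the TCP and whose axes are the flange's). Camera axes: x right, y down, z forward; pixel columns grow to the right and rows downward; lengths in m; the calibration is good to about 2 mm. A picture is of the moment at which its call begins: read the wrist's pose just before it. camera_params takes no time and is no camera call.
- arm.job_done(): hands the job in, once; it reports no verdict.
The state is a dict: "time_s": time; "q": joint angles; "qvel": joint speeds; "joint_torque": joint torques, N m; "tcp_pos": TCP position; "tool_rot": TCP orientation; "ft_force": force on the tool from outside, world axes, zero at the start; "moment": the same for the moment, N m; "gripper_width": finger opening in m.
Only numpy, scipy, OpenCV 4.12 (cv2) and the standard library are available. Lean on these libraries where they do the work, as an engineer would, in place of code of your own. Each camera call takes 0.05 s, during which the arm holds its last target. There are 200 camera calls.

## Task

Tidy up after the electrolysis experiment: lay the two copper strips flat and lengthwise in the divided tray, one in each bay, and stand the two rubber stoppers upright, narrow end down, side by side on the floor of the round white tub. Then close the tub with the yellow lid, seated level in its mouth. Leave the glass beaker, the glass jar and the small porcelain dish where they are.

Things in the scene. Friction and masses are not known exactly. Their poses are not given: they have to be found in the camera images.
- strip_a: flat bare copper electrode strip, 90 long (its x) x 22 wide (its y) x 8 thick (z), with a small black dot at one end, about 90 g, lying flat; origin at the centre of its underside. Identical to the other strip
- strip_b: flat bare copper electrode strip, 90 long (its x) x 22 wide (its y) x 8 thick (z), with a small black dot at one end, about 90 g, lying flat; origin at the centre of its underside. Identical to the other strip
- stopper_a: black rubber stopper, a solid tapered plug 38 high, 30 diameter at the foot and 36 at the top, about 40 g, standing narrow end down; origin at the centre of its foot, z up. Identical to the other stopper
- stopper_b: black rubber stopper, a solid tapered plug 38 high, 30 diameter at the foot and 36 at the top, about 40 g, standing narrow end down; origin at the centre of its foot, z up. Identical to the other stopper
- lid: round yellow plastic lid, 90 g, right way up: plug 120 diameter x 8 high below, flange 152 diameter x 4 thick, round grip boss 40 diameter x 28 high on top in the middle (40 high in all). Origin: centre of the plug's underside, z up. The plug enters the tub's mouth with 8 clearance all round, the flange rests on the rim; origin then 52 above the tub's origin
- tray: low open grey plastic tray, fixed, 124 (its x) x 162 (its y) x 16 high, walls and floor 4 thick, one divider wall along its x in the middle making two equal bays, each 116 long (x) and 75 wide (y), centred at y = +39.5 and -39.5; origin at the centre of its underside
- tub: round open white plastic tub, fixed, 144 outer and 136 inner diameter, 60 high, walls 4, floor 5 thick; origin at the centre of its underside
- beaker: empty glass beaker, 72 diameter, 90 high; a bystander, not part of the job, loose; origin at the centre of its underside
- jar: glass jar with a brass-coloured cap, 68 diameter, 85 high; a bystander, not part of the job, loose; origin at the centre of its underside
- dish: small white porcelain dish, 72 diameter, 30 high; a bystander, not part of the job, loose; origin at the centre of its underside
Not all that is in view belongs to the job. What is shaped like the stopper_b but blue is not meant.

How it is judged:
By the outcome, as a careful person would: the job done as asked, in the order asked, and still so for the second after the job is handed in, with the robot touching nothing.
It also fails if it takes over 144 s, if anything falls off the work surface, if the arm or the gripper's body presses on something with over 40 N, if the wrist force passes 120 N, or if a joint passes its speed limit or range.

## Working session

There is one attempt and no reset: what is moved stays moved. The work goes in short steps, Python scripts to look and compute and a shell command to move; the robot and the scene stay as the last step left them, time stands still between calls to the robot, and variables do not carry over. Pictures are saved under pics/ and viewed, about 12 in all and at most 16, crops included, and the job is handed in when it is done.

```bash
ls; mkdir -p pics
cat > h.py <<'E'
import numpy as np, cv2
from plant import arm
from scipy.spatial.transform import Rotation as Ro
def cam(name):
    o=arm.get_obs(); im,d=arm.camera(name); p=arm.camera_params(name)
    f=im.shape[0]/2/np.tan(np.radians(p['vfov'])/2)
    if 'R' in p: R=np.array(p['R']).T; t=-R@np.array(p['t'])
    else:
        T=np.array(p['tool_from_camera']); Rt=Ro.from_rotvec(o['tool_rot']).as_matrix()
        R=Rt@T[:3,:3]; t=Rt@T[:3,3]+np.array(o['tcp_pos'])
    return im,d,(f,p['cx'],p['cy'],R,t)
def cloud(d,c):
    f,cx,cy,R,t=c; v,u=np.mgrid[:d.shape[0],:d.shape[1]]
    P=np.stack([(u-cx)/f*d,(v-cy)/f*d,d],-1)@R.T+t
    P[d==0]=np.nan; return P
def st():
    o=arm.get_obs(); print({k:np.round(o[k],4).tolist() for k in('time_s','tcp_pos','tool_rot','q','ft_force','gripper_width')})
E
python3 - <<'E'
from h import *
st(); print(arm.camera_params('top'),arm.camera_params('wrist'))
for n in('top','side'):
    im,d,c=cam(n); cv2.imwrite(f'pics/{n}0.png',im); np.savez(f'{n}0.npz',im=im,P=cloud(d,c),d=d); print(c[4],(d==0).sum())
E
```

```text
pics
{'time_s': 0.0, 'tcp_pos': [0.1885, 0.6737, 0.2133], 'tool_rot': [-0.4272, -3.1122, 0.0017], 'q': [1.2647, 0.3794, 1.7348, -0.0, 1.0285, -0.0333], 'ft_force': [0.6139, 0.0344, 0.2966], 'gripper_width': 0.0911}
{'vfov': 50.37594993733646, 'cx': 288.6286981841206, 'cy': 201.97819135156618, 'R': array([[ 0.02831765, -0.99947507,  0.01573817],
       [-0.98774906, -0.0303956 , -0.15306173],
       [ 0.15345976, -0.01121102, -0.9880913 ]]), 't': array([0.01224621, 0.5606998 , 1.25861351])} {'vfov': 68.1789176096095, 'cx': 279.48557606036604, 'cy': 212.56839154323964, 'tool_from_camera': array([[-3.66226476e-04, -9.55762553e-01, -2.94139098e-01,
         8.31990956e-02],
       [ 9.99999300e-01, -6.80944346e-04,  9.67552052e-04,
        -2.92650646e-04],
       [-1.12504237e-03, -2.94138537e-01,  9.55762133e-01,
        -1.71726305e-01],
       [ 0.00000000e+00,  0.00000000e+00,  0.00000000e+00,
         1.00000000e+00]])}
[0.3603374  0.04339293 1.32925401] 980
[-0.11847974 -0.64040194  0.92248803] 965
```

View pics/top0.png

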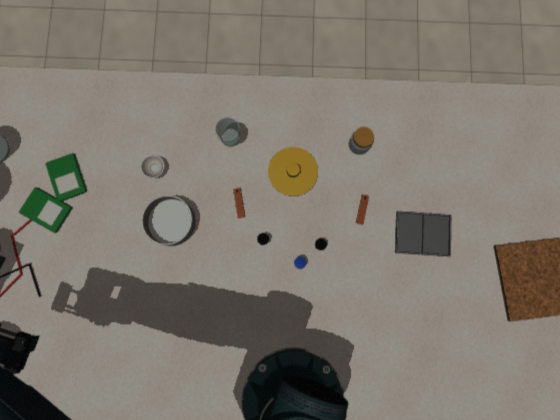

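View pics/side0.png

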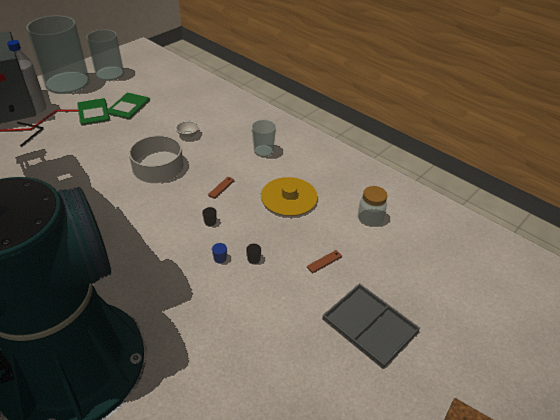

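The top view shows the strips at (239,202) and (362,209), the black stoppers at (263,239) and (320,244), and the lid at (293,171). The tub is at (170,220), the tray at (423,233), and the bystanders are the beaker (229,130), jar (363,139) and dish (153,166). The only thing that could be mistaken for a stopper is the blue plug at (301,262). The green frames at (66,175) and (45,209) and the cork mat at (530,280) aren't part of the job. Next I'll measure positions and make the close crop.

```bash
cat > m.py <<'E'
from h import *
z=np.load('top0.npz'); im,P=z['im'],z['P']
hsv=cv2.cvtColor(im,cv2.COLOR_BGR2HSV)
def rep(n,m,box,zmin=None):
    x0,y0,x1,y1=box; k=np.zeros(m.shape,bool); k[y0:y1,x0:x1]=1; m=m&k&np.isfinite(P[...,2])
    Q=P[m]; 
    if len(Q)<5: print(n,'few',len(Q)); return
    ctr,(w,h),a=cv2.minAreaRect((Q[:,:2]*1000).astype(np.float32))
    print(n,m.sum(),'med',np.round(np.median(Q,0)*1e3),'rect',np.round(ctr,1),round(w,1),round(h,1),round(a,1),'z',np.round(np.percentile(Q[:,2],[5,50,95])*1e3,1))
    return m
H,S,V=[hsv[...,i].astype(int) for i in range(3)]
Z=P[...,2]
cop=((H<12))&(S>110)
rep('stripL',cop,(225,180,252,225)); rep('stripR',cop,(350,185,376,230))
dk=(V<60)&(Z>.025)
rep('stopL',dk,(250,225,280,255)); rep('stopR',dk,(308,232,335,260)); rep('blue',(S>120)&(Z>.025),(290,250,315,275))
yl=(H>15)&(H<35)&(S>120)
rep('lid',yl&(Z<.025),(260,140,325,205)); rep('boss',yl&(Z>.032),(260,140,325,205))
rep('tubrim',(Z>.05)&(Z<.07),(135,185,210,255))
rep('tray',(V<90)&(Z>.002),(390,205,458,262));rep('traytop',(V<110)&(Z>.012),(390,205,458,262))
rep('beaker',Z>.03,(210,110,250,150));rep('jar',Z>.03,(345,120,380,160));rep('dish',Z>.015,(138,150,170,182))
E
python3 m.py
python3 - <<'E'
import cv2
im=cv2.imread('pics/top0.png'); cv2.imwrite('pics/crop0.png',cv2.resize(im[110:275,200:460],None,fx=3,fy=3,interpolation=2))
E
```

```text
stripL 194 med [559. 178.   9.] rect [559.8 177.6] 87.8 20.3 11.5 z [ 4.8  8.6 12.2]
stripR 197 med [ 551. -192.    8.] rect [ 551.2 -192.2] 20.8 86.3 79.1 z [ 4.2  8.2 12.1]
stopL 106 med [453. 100.  38.] rect [451.9  99.8] 32.3 29.2 1.4 z [33.6 38.1 41.7]
stopR 107 med [441. -68.  38.] rect [441.8 -67.4] 31.0 32.5 51.8 z [33.4 38.  42.1]
blue 101 med [388.  -9.  38.] rect [387.8  -8.8] 28.7 28.8 0.6 z [34.5 38.3 42.7]
lid 1750 med [657.  19.  12.] rect [660.4  18.5] 147.8 149.1 30.5 z [ 7.9 12.3 16.9]
boss 141 med [661.  19.  40.] rect [661.4  18.7] 39.9 35.5 1.8 z [35.3 39.9 43.9]
tubrim 290 med [499. 387.  59.] rect [497. 376.] 140.8 142.9 1.7 z [52.3 59.  63.3]
tray 1872 med [ 483. -371.    6.] rect [ 483.6 -374.8] 168.9 122.6 87.9 z [ 2.5  5.6 16.4]
traytop 311 med [ 483. -373.   15.] rect [ 484.8 -372.6] 162.8 124.4 87.7 z [12.4 15.3 19.9]
beaker 369 med [777. 217.  71.] rect [762.7 213.8] 70.1 70.0 71.3 z [35.3 70.9 92.6]
jar 487 med [ 746. -177.   84.] rect [ 751.4 -179.9] 63.4 62.6 19.3 z [42.6 83.7 89.4]
dish 245 med [666. 447.  26.] rect [659.4 436.9] 68.5 69.6 29.2 z [16.4 25.7 33.5]
```

View pics/crop0.png

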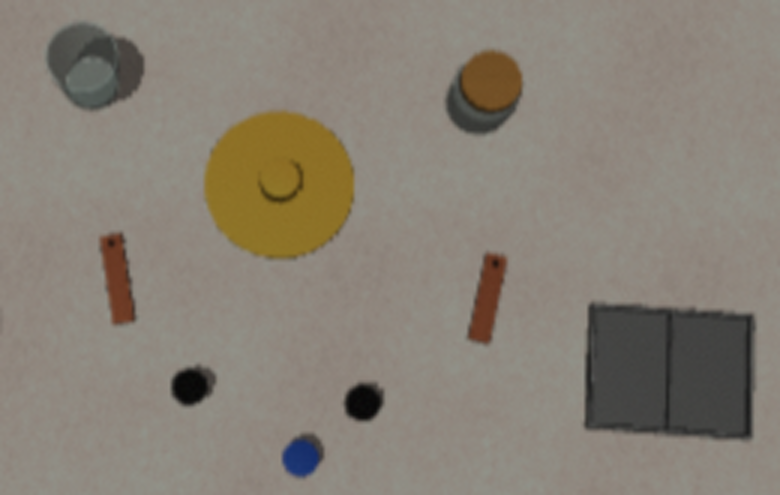

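The crop confirms the choice: the two black plugs at crop (189,386) and (363,402) are the stoppers, and the blue one at (301,457) isn't wanted. Both strips lie flat, and each shows its dot. I'll move over the left strip first.

```bash
python3 -m creep '[{"tx":2.4,"ty":-3.3,"wz":1.8},{"tx":2.4,"ty":-3.3,"wz":1.8},{"tx":2.4,"ty":-3.3,"wz":1.8},{"tx":2.4,"ty":-3.3,"wz":1.8},{"tx":2.4,"ty":-3.3,"wz":1.8}]' 20
python3 -m creep '[{"tx":2.4,"ty":-3.3,"wz":1.8},{"tx":2.4,"ty":-3.3,"wz":1.8},{"tx":2.4,"ty":-3.3,"wz":1.8},{"tx":2.4,"ty":-3.3,"wz":1.8},{"tx":2.4,"ty":-3.3,"wz":1.8}]'
python3 -m creep '[{"tx":2.4,"ty":-3.3,"wz":1.8},{"tx":2.4,"ty":-3.3,"wz":1.8},{"tx":2.4,"ty":-3.3,"wz":1.8},{"tx":2.4,"ty":-3.3,"wz":1.8},{"tx":2.4,"ty":-3.3,"wz":1.8}]'
```

```text
validation failed for argument at $[0]...
validation failed for argument at $[0]...
validation failed for argument at $[0]...
```

```bash
python3 -m creep '[{"tx":2.4,"ty":-3.3,"tz":0,"wx":0,"wy":0,"wz":1.8,"jaw":1},{"tx":2.4,"ty":-3.3,"tz":0,"wx":0,"wy":0,"wz":1.8,"jaw":1},{"tx":2.4,"ty":-3.3,"tz":0,"wx":0,"wy":0,"wz":1.8,"jaw":1},{"tx":2.4,"ty":-3.3,"tz":0,"wx":0,"wy":0,"wz":1.8,"jaw":1},{"tx":2.4,"ty":-3.3,"tz":0,"wx":0,"wy":0,"wz":1.8,"jaw":1}]' 20
```

```text
time_s: 0.52
tcp_pos: [0.3067, 0.5074, 0.2114]
tool_rot: [-0.16, -3.136, 0.002]
ft_force: [0.9, 1.0, -0.1]
gripper_width: 0.0912
```

```bash
python3 -m creep '[{"tx":2.4,"ty":-3.3,"tz":-0.6,"wx":0,"wy":0,"wz":1.6,"jaw":1},{"tx":2.4,"ty":-3.3,"tz":-0.6,"wx":0,"wy":0,"wz":1.6,"jaw":1},{"tx":2.4,"ty":-3.3,"tz":-0.6,"wx":0,"wy":0,"wz":1.6,"jaw":1},{"tx":2.4,"ty":-3.3,"tz":-0.6,"wx":0,"wy":0,"wz":1.6,"jaw":1},{"tx":2.4,"ty":-3.3,"tz":-0.6,"wx":0,"wy":0,"wz":1.6,"jaw":1}]'
python3 -m creep '[{"tx":2.4,"ty":-3.3,"tz":-0.6,"wx":0,"wy":0,"wz":1.6,"jaw":1},{"tx":2.4,"ty":-3.3,"tz":-0.6,"wx":0,"wy":0,"wz":1.6,"jaw":1},{"tx":2.4,"ty":-3.3,"tz":-0.6,"wx":0,"wy":0,"wz":1.6,"jaw":1},{"tx":2.4,"ty":-3.3,"tz":-0.6,"wx":0,"wy":0,"wz":1.6,"jaw":1},{"tx":1.3,"ty":0,"tz":0,"wx":0,"wy":0,"wz":0,"jaw":1}]'
cat >> h.py <<'E'
def yaw(rv):
    y=Ro.from_rotvec(rv).as_matrix()[:,1]; return np.degrees(np.arctan2(y[1],y[0]))
def look(kind,save=None):
    """wrist view: mean centre / long axis of coloured thing, and the shift from the TCP in cm"""
    im,d,c=cam('wrist'); P=cloud(d,c); o=arm.get_obs()
    if save: cv2.imwrite(save,im); 
    np.savez('w.npz',im=im,P=P)
    H,S,V=[x.astype(int) for x in cv2.split(cv2.cvtColor(im,cv2.COLOR_BGR2HSV))]; Z=P[...,2]
    m={'cop':(H<12)&(S>110)&(Z<.03),'blk':(V<60)&(Z>.03)&(Z<.05),'boss':(H>15)&(H<35)&(S>120)&(Z>.035)&(Z<.06)}[kind]
    n,l,s,_=cv2.connectedComponentsWithStats(m.astype(np.uint8))
    for k in range(1,n):
        if s[k,4]<300: continue
        Q=P[l==k]; ctr,(w,h),a=cv2.minAreaRect((Q[:,:2]*1000).astype(np.float32))
        q=Q[:,:2]-Q[:,:2].mean(0); v=np.linalg.svd(q,full_matrices=False)[2][0]
        print(kind,s[k],'ctr',np.round(ctr,1),'sz',round(w,1),round(h,1),'axis',round(np.degrees(np.arctan2(v[1],v[0]))%180,1),'z',round(np.median(Q[:,2])*1e3,1),'d_cm',np.round((np.array(ctr)/1e3-o['tcp_pos'][:2])*100,2))
    print('tcp',np.round(o['tcp_pos'],4),'yaw',round(yaw(o['tool_rot']),1),'q',np.round(o['q'],2),'t',o['time_s'])
E
python3 -c "
from h import *
look('cop','pics/w1.png')"
```

```text
time_s: 0.93
tcp_pos: [0.4263, 0.3391, 0.1822]
tool_rot: [0.073, -3.141, 0.0]
ft_force: [-0.1, 0.2, -1.6]
gripper_width: 0.0913
time_s: 1.35
tcp_pos: [0.5355, 0.1998, 0.1566]
tool_rot: [0.256, -3.129, 0.002]
ft_force: [-0.1, 1.0, -0.0]
gripper_width: 0.091
cop [ 245  177   24   78 1359] ctr [559.  178.3] sz 87.9 21.0 axis 11.8 z 8.9 d_cm [ 2.15 -2.34]
tcp [0.5376 0.2017 0.1574] yaw 99.2 q [ 0.32  0.26  2.02 -0.    0.86 -1.41] t 1.4
```

View pics/w1.png

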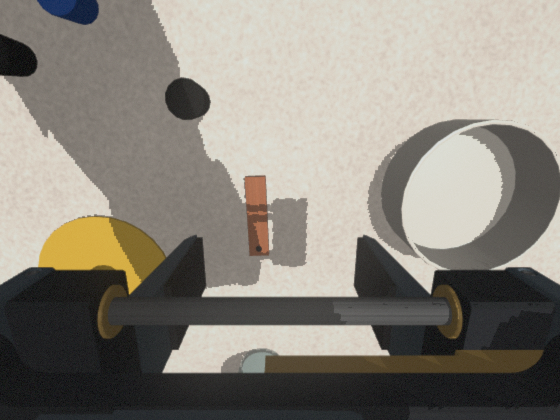

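The wrist view shows the left strip at (257,215), centred between the open fingers.

```bash
python3 -m creep '[{"tx":2.15,"ty":-2.34,"tz":-2,"wx":0,"wy":0,"wz":2.6,"jaw":0.6},{"tx":0,"ty":0,"tz":-4.1,"wx":0,"wy":0,"wz":0,"jaw":0.6},{"tx":0,"ty":0,"tz":-4.1,"wx":0,"wy":0,"wz":0,"jaw":0.6},{"tx":0,"ty":0,"tz":-3.2,"wx":0,"wy":0,"wz":0,"jaw":0.6},{"tx":0,"ty":0,"tz":0,"wx":0,"wy":0,"wz":0,"jaw":0.6}]'
python3 -c "
from h import *
st();print(yaw(arm.get_obs()['tool_rot']))"
```

```text
time_s: 1.82
tcp_pos: [0.5627, 0.1792, 0.0216]
tool_rot: [-0.32, 3.118, 0.002]
ft_force: [-1.5, 0.2, -0.3]
gripper_width: 0.0608
{'time_s': 1.8167, 'tcp_pos': [0.5627, 0.1792, 0.0216], 'tool_rot': [-0.3205, 3.1178, 0.0022], 'q': [0.2688, 0.4997, 2.0083, 0.0003, 0.6261, -1.5071], 'ft_force': [-1.5361, 0.2185, -0.3103], 'gripper_width': 0.0608}
101.7380329711413
```

```bash
python3 -m creep '[{"tx":-0.3,"ty":-0.1,"tz":-1.4,"wx":0,"wy":0,"wz":0,"jaw":0.6},{"tx":0,"ty":0,"tz":-0.4,"wx":0,"wy":0,"wz":0,"jaw":0.6},{"tx":0,"ty":0,"tz":0,"wx":0,"wy":0,"wz":0,"jaw":0},{"tx":0,"ty":0,"tz":0,"wx":0,"wy":0,"wz":0,"jaw":0},{"tx":0,"ty":0,"tz":0,"wx":0,"wy":0,"wz":0,"jaw":0}]'
python3 -m creep '[{"tx":0,"ty":0,"tz":0,"wx":0,"wy":0,"wz":0,"jaw":0},{"tx":0,"ty":0,"tz":0,"wx":0,"wy":0,"wz":0,"jaw":0},{"tx":0,"ty":0,"tz":0,"wx":0,"wy":0,"wz":0,"jaw":0},{"tx":0,"ty":0,"tz":0,"wx":0,"wy":0,"wz":0,"jaw":0}]'
```

```text
time_s: 2.23
tcp_pos: [0.5601, 0.1813, 0.0073]
tool_rot: [-0.323, 3.117, 0.003]
ft_force: [-0.2, 0.3, -0.2]
gripper_width: 0.0378
time_s: 2.57
tcp_pos: [0.5626, 0.1825, 0.0115]
tool_rot: [-0.322, 3.112, 0.004]
ft_force: [-0.3, -0.0, 0.5]
gripper_width: 0.0111
```

```bash
python3 -m creep '[{"tx":0,"ty":0,"tz":0,"wx":0,"wy":0,"wz":0,"jaw":0.6}]'
python3 -m creep '[{"tx":0,"ty":0,"tz":0,"wx":0,"wy":0,"wz":0,"jaw":0.6}]'
python3 -m creep '[{"tx":0,"ty":0,"tz":0,"wx":0,"wy":0,"wz":0,"jaw":0.6}]'
python3 -m creep '[{"tx":0,"ty":0,"tz":0,"wx":0,"wy":0,"wz":0,"jaw":0.6}]'
python3 -m creep '[{"tx":0,"ty":0,"tz":0,"wx":0,"wy":0,"wz":0,"jaw":0.6}]'
```

```text
time_s: 2.65
tcp_pos: [0.5629, 0.1825, 0.0119]
tool_rot: [-0.322, 3.111, 0.004]
ft_force: [0.3, 0.8, 0.9]
gripper_width: 0.0149
time_s: 2.73
tcp_pos: [0.563, 0.1825, 0.0121]
tool_rot: [-0.322, 3.111, 0.004]
ft_force: [-0.6, 0.1, 0.2]
gripper_width: 0.0216
time_s: 2.82
tcp_pos: [0.563, 0.1825, 0.0121]
tool_rot: [-0.322, 3.111, 0.004]
ft_force: [0.7, -0.4, -0.0]
gripper_width: 0.0283
time_s: 2.9
tcp_pos: [0.5629, 0.1824, 0.012]
tool_rot: [-0.322, 3.111, 0.004]
ft_force: [-0.5, -0.2, 0.1]
gripper_width: 0.0345
time_s: 2.98
tcp_pos: [0.5629, 0.1824, 0.012]
tool_rot: [-0.322, 3.111, 0.004]
ft_force: [0.7, -0.3, 0.2]
gripper_width: 0.0415
```

```bash
python3 -c "
from h import *
look('cop','pics/w2.png')"
```

```text
cop [ 257  180   37  117 3932] ctr [553.1 176.9] sz 76.7 20.9 axis 11.2 z 9.0 d_cm [-0.98 -0.54]
tcp [0.5629 0.1824 0.0119] yaw 101.8 q [ 0.27  0.52  2.01  0.    0.6  -1.5 ] t 3.0333
```

View pics/w2.png

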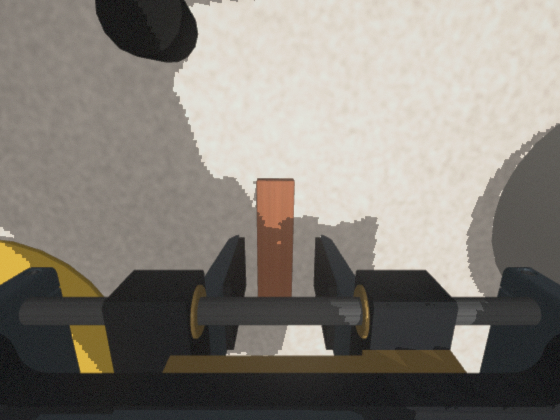

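```bash
python3 -m creep '[{"tx":-0.3,"ty":-0.4,"tz":-0.5,"wx":0,"wy":0,"wz":0,"jaw":0.6},{"tx":0,"ty":0,"tz":-0.3,"wx":0,"wy":0,"wz":0,"jaw":0.6}]'
python3 -m creep '[{"tx":0,"ty":0,"tz":-0.1,"wx":0,"wy":0,"wz":0,"jaw":0.5}]'
python3 -m creep '[{"tx":0,"ty":0,"tz":0,"wx":0,"wy":0,"wz":0,"jaw":0.5}]'
```

```text
time_s: 3.2
tcp_pos: [0.5599, 0.1782, 0.0038]
tool_rot: [-0.322, 3.111, 0.004]
ft_force: [-0.3, -0.3, 0.6]
gripper_width: 0.0543
time_s: 3.28
tcp_pos: [0.5595, 0.1779, 0.0022]
tool_rot: [-0.322, 3.111, 0.004]
ft_force: [-0.4, -0.3, 0.1]
gripper_width: 0.0509
time_s: 3.37
tcp_pos: [0.5591, 0.1777, 0.0016]
tool_rot: [-0.322, 3.112, 0.004]
ft_force: [-0.2, 0.4, -0.4]
gripper_width: 0.0464
```

```bash
python3 -m creep '[{"tx":0,"ty":0,"tz":0.1,"wx":0,"wy":0,"wz":0,"jaw":0},{"tx":0,"ty":0,"tz":0,"wx":0,"wy":0,"wz":0,"jaw":0},{"tx":0,"ty":0,"tz":0,"wx":0,"wy":0,"wz":0,"jaw":0}]'
python3 -m creep '[{"tx":0,"ty":0,"tz":0,"wx":0,"wy":0,"wz":0,"jaw":0},{"tx":0,"ty":0,"tz":0,"wx":0,"wy":0,"wz":0,"jaw":0},{"tx":0,"ty":0,"tz":0,"wx":0,"wy":0,"wz":0,"jaw":0}]'
```

```text
time_s: 3.62
tcp_pos: [0.559, 0.1777, 0.0023]
tool_rot: [-0.322, 3.113, 0.004]
ft_force: [-1.1, -0.3, 0.2]
gripper_width: 0.0284
time_s: 3.87
tcp_pos: [0.5592, 0.1778, 0.0026]
tool_rot: [-0.322, 3.112, 0.004]
ft_force: [0.8, -0.1, -1.6]
gripper_width: 0.0216
```

```bash
python3 -m creep '[{"tx":0,"ty":0,"tz":3,"wx":0,"wy":0,"wz":0,"jaw":0},{"tx":0,"ty":0,"tz":4,"wx":0,"wy":0,"wz":0,"jaw":0},{"tx":0,"ty":-1,"tz":4,"wx":0,"wy":0,"wz":0,"jaw":0},{"tx":-0.55,"ty":-3.9,"tz":0,"wx":0,"wy":0,"wz":-1.1,"jaw":0},{"tx":-0.55,"ty":-3.9,"tz":0,"wx":0,"wy":0,"wz":-1.1,"jaw":0}]' 30
python3 -m creep '[{"tx":-0.55,"ty":-3.9,"tz":0,"wx":0,"wy":0,"wz":-1.1,"jaw":0},{"tx":-0.55,"ty":-3.9,"tz":0,"wx":0,"wy":0,"wz":-1.1,"jaw":0},{"tx":-0.55,"ty":-3.9,"tz":0,"wx":0,"wy":0,"wz":-1.1,"jaw":0},{"tx":-0.55,"ty":-3.9,"tz":0,"wx":0,"wy":0,"wz":-1.1,"jaw":0},{"tx":-0.55,"ty":-3.9,"tz":0,"wx":0,"wy":0,"wz":-1.1,"jaw":0}]'
python3 -m creep '[{"tx":-0.55,"ty":-3.9,"tz":0,"wx":0,"wy":0,"wz":-1.1,"jaw":0},{"tx":-0.55,"ty":-3.9,"tz":0,"wx":0,"wy":0,"wz":-1.1,"jaw":0},{"tx":-0.55,"ty":-3.9,"tz":0,"wx":0,"wy":0,"wz":-1.1,"jaw":0},{"tx":-0.55,"ty":-3.0,"tz":0,"wx":0,"wy":0,"wz":-1.1,"jaw":0},{"tx":0,"ty":-1,"tz":0,"wx":0,"wy":0,"wz":0,"jaw":0}]'
python3 -m creep '[{"tx":0,"ty":0,"tz":0,"wx":0,"wy":0,"wz":0,"jaw":0},{"tx":0,"ty":0,"tz":0,"wx":0,"wy":0,"wz":0,"jaw":0}]'
cat > tray.py <<'E'
from h import *
look('cop')
z=np.load('w.npz'); im,P=z['im'],z['P']; V=im.max(-1)
cv2.imwrite('pics/w3.png',im)
m=(V<110)&(P[...,2]<.03)&(P[...,1]<-.25)&(P[...,1]>-.5)&(P[...,0]>.38)&(P[...,0]<.6)&(P[...,2]>.010)
print(m.sum(),cv2.minAreaRect((P[m][:,:2]*1000).astype(np.float32)))
E
python3 tray.py
```

```text
time_s: 4.28
tcp_pos: [0.5472, 0.0917, 0.116]
tool_rot: [-0.271, 3.119, 0.003]
ft_force: [0.2, -0.1, -2.0]
gripper_width: 0.0216
time_s: 4.7
tcp_pos: [0.5185, -0.1105, 0.1192]
tool_rot: [-0.12, 3.122, 0.001]
ft_force: [1.0, 0.4, -0.4]
gripper_width: 0.0217
time_s: 5.12
tcp_pos: [0.4929, -0.2795, 0.1203]
tool_rot: [0.013, 3.122, -0.003]
ft_force: [1.4, -1.1, -1.0]
gripper_width: 0.0214
time_s: 5.28
tcp_pos: [0.4925, -0.2818, 0.1203]
tool_rot: [0.019, 3.122, -0.003]
ft_force: [-0.6, -0.5, -0.9]
gripper_width: 0.0218
cop [ 356  219   36   51 1066] ctr [ 535.1 -189.5] sz 21.7 55.9 axis 167.5 z 9.1 d_cm [4.24 9.19]
tcp [ 0.4927 -0.2813  0.1204] yaw 89.4 q [-0.56  0.3   2.05  0.01  0.77 -2.13] t 5.3333
2523 ((483.58941650390625, -372.3934326171875), (159.84751892089844, 124.408203125), 87.7508316040039)
```

View pics/w3.png

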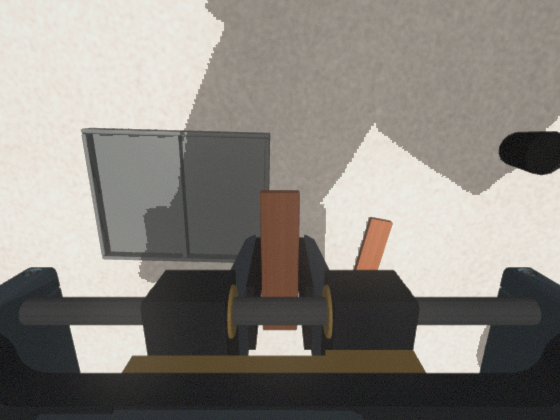

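The wrist view shows the strip held level in the fingers, around (280,260), with the tray to the left. Its divider is at (184,195).

```bash
python3 -m creep '[{"tx":-0.4,"ty":-2.6,"tz":0,"wx":0,"wy":0.6,"wz":-0.9,"jaw":0},{"tx":-0.3,"ty":-2.4,"tz":0,"wx":0,"wy":0.5,"wz":-0.8,"jaw":0},{"tx":0,"ty":0,"tz":-2.5,"wx":0,"wy":0,"wz":0,"jaw":0},{"tx":0,"ty":0,"tz":-2.5,"wx":0,"wy":0,"wz":0,"jaw":0},{"tx":0,"ty":0,"tz":-1.5,"wx":0,"wy":0,"wz":0,"jaw":0}]'
python3 -m creep '[{"tx":0,"ty":0,"tz":0,"wx":0,"wy":0,"wz":0,"jaw":0},{"tx":0,"ty":0,"tz":0,"wx":0,"wy":0,"wz":0,"jaw":0}]'
```

```text
time_s: 5.75
tcp_pos: [0.4897, -0.3274, 0.0571]
tool_rot: [0.052, 3.136, -0.009]
ft_force: [0.7, 0.4, -1.4]
gripper_width: 0.0217
time_s: 5.92
tcp_pos: [0.4889, -0.3236, 0.0542]
tool_rot: [0.047, 3.141, -0.004]
ft_force: [0.5, 0.1, -0.2]
gripper_width: 0.0217
```

```bash
python3 -m creep '[{"tx":-0.3,"ty":-1.0,"tz":-1,"wx":0,"wy":0,"wz":-0.5,"jaw":0},{"tx":0,"ty":0,"tz":-1.2,"wx":0,"wy":0,"wz":0,"jaw":0},{"tx":0,"ty":0,"tz":-0.8,"wx":0,"wy":0,"wz":0,"jaw":0},{"tx":0,"ty":0,"tz":0,"wx":0,"wy":0,"wz":0,"jaw":0}]'
python3 -m creep '[{"tx":0,"ty":0,"tz":-0.4,"wx":0,"wy":0,"wz":0,"jaw":0},{"tx":0,"ty":0,"tz":0,"wx":0,"wy":0,"wz":0,"jaw":0}]'
```

```text
time_s: 6.25
tcp_pos: [0.4877, -0.333, 0.0245]
tool_rot: [0.057, 3.138, -0.006]
ft_force: [-0.3, 0.1, -1.0]
gripper_width: 0.0215
time_s: 6.42
tcp_pos: [0.4877, -0.3329, 0.02]
tool_rot: [0.057, 3.138, -0.006]
ft_force: [-0.6, -0.7, -1.1]
gripper_width: 0.0218
```

```bash
python3 -m creep '[{"tx":-0.1,"ty":0,"tz":-0.7,"wx":0,"wy":0,"wz":0,"jaw":0},{"tx":0,"ty":0,"tz":-0.3,"wx":0,"wy":0,"wz":0,"jaw":0},{"tx":0,"ty":0,"tz":-0.1,"wx":0,"wy":0,"wz":0,"jaw":0}]'
python3 -m creep '[{"tx":0,"ty":0,"tz":0,"wx":0,"wy":0,"wz":0,"jaw":0}]'
```

```text
time_s: 6.67
tcp_pos: [0.4871, -0.3332, 0.0087]
tool_rot: [0.057, 3.137, -0.007]
ft_force: [-0.5, 0.2, -1.0]
gripper_width: 0.0216
time_s: 6.75
tcp_pos: [0.4869, -0.3331, 0.0084]
tool_rot: [0.057, 3.137, -0.007]
ft_force: [-0.4, 0.3, -1.2]
gripper_width: 0.0219
```

```bash
python3 -m creep '[{"tx":0,"ty":0,"tz":-0.15,"wx":0,"wy":0,"wz":0,"jaw":0},{"tx":0,"ty":0,"tz":0,"wx":0,"wy":0,"wz":0,"jaw":0.38},{"tx":0,"ty":0,"tz":0,"wx":0,"wy":0,"wz":0,"jaw":0.38},{"tx":0,"ty":0,"tz":0,"wx":0,"wy":0,"wz":0,"jaw":0.38}]'
python3 -m creep '[{"tx":0,"ty":0,"tz":1,"wx":0,"wy":0,"wz":0,"jaw":0.38},{"tx":0,"ty":0,"tz":2,"wx":0,"wy":0,"wz":0,"jaw":0.38},{"tx":0,"ty":0,"tz":4,"wx":0,"wy":0,"wz":0,"jaw":0.38},{"tx":1,"ty":2.8,"tz":2.5,"wx":0,"wy":0,"wz":-1.5,"jaw":0.6},{"tx":1,"ty":2.8,"tz":2,"wx":0,"wy":0,"wz":-1.5,"jaw":0.6}]'
python3 -m creep '[{"tx":1,"ty":2.8,"tz":0,"wx":0,"wy":0,"wz":-1.5,"jaw":0.6},{"tx":1,"ty":2.8,"tz":0,"wx":0,"wy":0,"wz":-1.5,"jaw":0.6},{"tx":0.5,"ty":1.5,"tz":0,"wx":0,"wy":0,"wz":-1,"jaw":0.6},{"tx":0,"ty":0,"tz":0,"wx":0,"wy":0,"wz":0,"jaw":0.6},{"tx":0,"ty":0,"tz":0,"wx":0,"wy":0,"wz":0,"jaw":0.6}]'
python3 -c "
from h import *
look('cop','pics/w4.png')"
```

```text
time_s: 7.08
tcp_pos: [0.4872, -0.3334, 0.0072]
tool_rot: [0.057, 3.137, -0.008]
ft_force: [0.5, -1.4, 0.2]
gripper_width: 0.0348
time_s: 7.5
tcp_pos: [0.5041, -0.2777, 0.1249]
tool_rot: [-0.147, -3.137, 0.002]
ft_force: [0.4, 0.5, -0.2]
gripper_width: 0.0452
time_s: 7.92
tcp_pos: [0.5345, -0.2018, 0.1365]
tool_rot: [0.26, 3.119, -0.009]
ft_force: [0.7, -0.4, -0.7]
gripper_width: 0.0549
cop [ 115  131   46   93 2138] ctr [ 487.7 -332.7] sz 22.5 89.0 axis 177.7 z 12.7 d_cm [ -4.68 -13.05]
cop [ 281  174   24   83 1474] ctr [ 551.5 -192.4] sz 20.3 88.8 axis 167.2 z 9.0 d_cm [1.7  0.97]
tcp [ 0.5345 -0.2021  0.1364] yaw 80.5 q [-0.4   0.28  2.04 -0.    0.81 -1.8 ] t 7.9667
```

View pics/w4.png

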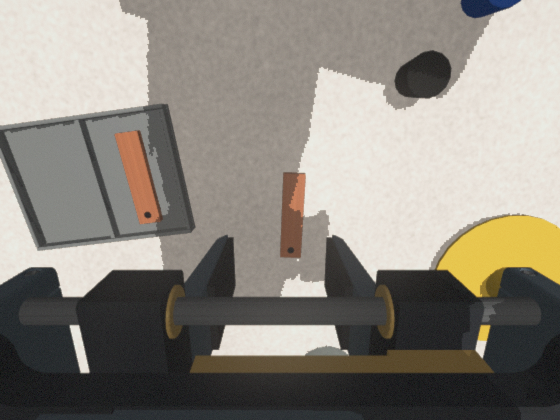

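The first strip lies flat in its bay at (137,178), and the second is ahead at (292,215).

```bash
python3 -m creep '[{"tx":1.6,"ty":0.9,"tz":-2,"wx":0,"wy":0,"wz":-3.0,"jaw":0.6},{"tx":0,"ty":0,"tz":-4,"wx":0,"wy":0,"wz":0,"jaw":0.6},{"tx":0,"ty":0,"tz":-3,"wx":0,"wy":0,"wz":0,"jaw":0.6},{"tx":0,"ty":0,"tz":-1,"wx":0,"wy":0,"wz":0,"jaw":0.6},{"tx":0,"ty":0,"tz":0,"wx":0,"wy":0,"wz":0,"jaw":0.6}]'
python3 -m creep '[{"tx":0,"ty":0,"tz":0,"wx":0,"wy":0,"wz":0,"jaw":0.6}]'
python3 -c "
from h import *
print(yaw(arm.get_obs()['tool_rot']))"
```

```text
time_s: 8.38
tcp_pos: [0.5515, -0.1983, 0.0361]
tool_rot: [0.348, 3.105, -0.013]
ft_force: [-1.1, 0.3, 0.7]
gripper_width: 0.0547
time_s: 8.47
tcp_pos: [0.551, -0.1989, 0.0361]
tool_rot: [0.349, 3.106, -0.012]
ft_force: [-0.6, -0.5, 1.6]
gripper_width: 0.0547
77.19089945377732
```

```bash
python3 -m creep '[{"tx":0,"ty":0.65,"tz":-1.5,"wx":0.1,"wy":0.9,"wz":0,"jaw":0.6},{"tx":0,"ty":0,"tz":-0.9,"wx":0,"wy":0,"wz":0,"jaw":0.6},{"tx":0,"ty":0,"tz":-0.4,"wx":0,"wy":0,"wz":0,"jaw":0.6},{"tx":0,"ty":0,"tz":0,"wx":0,"wy":0,"wz":0,"jaw":0.6},{"tx":0,"ty":0,"tz":0,"wx":0,"wy":0,"wz":0,"jaw":0.6}]'
```

```text
time_s: 8.88
tcp_pos: [0.5535, -0.1958, 0.0131]
tool_rot: [0.352, 3.116, -0.015]
ft_force: [0.4, -0.2, 0.1]
gripper_width: 0.0547
```

```bash
python3 -m creep '[{"tx":-0.2,"ty":0.35,"tz":-0.7,"wx":0,"wy":0,"wz":0,"jaw":0.6},{"tx":0,"ty":0,"tz":-0.2,"wx":0,"wy":0,"wz":0,"jaw":0.6},{"tx":0,"ty":0,"tz":0,"wx":0,"wy":0,"wz":0,"jaw":0.6}]'
python3 -m creep '[{"tx":0,"ty":0,"tz":0,"wx":0,"wy":0,"wz":0,"jaw":0.6}]'
```

```text
time_s: 9.13
tcp_pos: [0.5523, -0.1927, 0.0054]
tool_rot: [0.352, 3.112, -0.016]
ft_force: [-0.5, -0.1, 0.5]
gripper_width: 0.0546
time_s: 9.22
tcp_pos: [0.5522, -0.1927, 0.0054]
tool_rot: [0.352, 3.113, -0.016]
ft_force: [-0.4, -0.5, 0.4]
gripper_width: 0.0549
```

Now I'll drop 2.5 mm, grip, lift and carry to the far bay, with the yaw going from 77 to 87.7.

```bash
python3 -m creep '[{"tx":0,"ty":0,"tz":-0.3,"wx":0,"wy":0,"wz":0,"jaw":0.5},{"tx":0,"ty":0,"tz":0,"wx":0,"wy":0,"wz":0,"jaw":0},{"tx":0,"ty":0,"tz":0,"wx":0,"wy":0,"wz":0,"jaw":0},{"tx":0,"ty":0,"tz":0,"wx":0,"wy":0,"wz":0,"jaw":0},{"tx":0,"ty":0,"tz":0,"wx":0,"wy":0,"wz":0,"jaw":0}]'
python3 -m creep '[{"tx":0,"ty":0,"tz":0,"wx":0,"wy":0,"wz":0,"jaw":0},{"tx":0,"ty":0,"tz":0,"wx":0,"wy":0,"wz":0,"jaw":0},{"tx":0,"ty":0,"tz":0,"wx":0,"wy":0,"wz":0,"jaw":0}]'
```

```text
time_s: 9.63
tcp_pos: [0.5524, -0.1927, 0.0023]
tool_rot: [0.351, 3.112, -0.016]
ft_force: [-0.1, 0.6, -0.1]
gripper_width: 0.0242
time_s: 9.88
tcp_pos: [0.5524, -0.1927, 0.0023]
tool_rot: [0.351, 3.112, -0.016]
ft_force: [0.2, -0.5, -0.5]
gripper_width: 0.0215
```

```bash
python3 -m creep '[{"tx":0,"ty":0,"tz":3,"wx":0,"wy":0,"wz":0,"jaw":0},{"tx":0,"ty":0,"tz":3,"wx":0,"wy":0,"wz":0,"jaw":0},{"tx":-1.1,"ty":-3.6,"tz":1,"wx":0,"wy":0,"wz":1.7,"jaw":0},{"tx":-1.1,"ty":-3.6,"tz":0,"wx":0,"wy":0,"wz":1.7,"jaw":0},{"tx":-1.1,"ty":-3.6,"tz":0,"wx":0,"wy":0,"wz":1.7,"jaw":0}]'
python3 -m creep '[{"tx":-1.1,"ty":-3.6,"tz":0,"wx":0,"wy":0,"wz":1.7,"jaw":0},{"tx":-1.1,"ty":-3.6,"tz":0,"wx":0,"wy":0,"wz":1.7,"jaw":0},{"tx":-0.8,"ty":-2.8,"tz":0,"wx":0,"wy":0,"wz":1.5,"jaw":0},{"tx":0,"ty":0,"tz":0,"wx":0,"wy":0,"wz":0,"jaw":0},{"tx":0,"ty":0,"tz":0,"wx":0,"wy":0,"wz":0,"jaw":0}]'
python3 -c "
from h import *
print(yaw(arm.get_obs()['tool_rot']))"
```

```text
time_s: 10.3
tcp_pos: [0.5186, -0.2981, 0.0746]
tool_rot: [0.197, 3.128, -0.015]
ft_force: [1.0, -0.0, -1.1]
gripper_width: 0.0214
time_s: 10.72
tcp_pos: [0.4848, -0.4092, 0.0763]
tool_rot: [0.059, 3.131, -0.019]
ft_force: [0.0, 0.8, 0.1]
gripper_width: 0.0216
87.83345384635275
```

```bash
python3 -m creep '[{"tx":-0.1,"ty":-0.3,"tz":-1.5,"wx":0,"wy":0.5,"wz":0,"jaw":0},{"tx":0,"ty":0,"tz":-1.8,"wx":0,"wy":0,"wz":0,"jaw":0},{"tx":0,"ty":0,"tz":-1.2,"wx":0,"wy":0,"wz":0,"jaw":0},{"tx":0,"ty":0,"tz":-0.6,"wx":0,"wy":0,"wz":0,"jaw":0},{"tx":0,"ty":0,"tz":0,"wx":0,"wy":0,"wz":0,"jaw":0}]'
python3 -m creep '[{"tx":0,"ty":0,"tz":0,"wx":0,"wy":0,"wz":0,"jaw":0}]'
```

```text
time_s: 11.13
tcp_pos: [0.4845, -0.4099, 0.0236]
tool_rot: [0.06, 3.14, -0.019]
ft_force: [-0.5, 0.3, -1.0]
gripper_width: 0.0215
time_s: 11.22
tcp_pos: [0.4846, -0.4091, 0.0234]
tool_rot: [0.059, 3.14, -0.019]
ft_force: [1.2, -0.2, -1.3]
gripper_width: 0.0213
```

```bash
python3 -m creep '[{"tx":0,"ty":-0.35,"tz":-0.8,"wx":0,"wy":0,"wz":0,"jaw":0},{"tx":0,"ty":0,"tz":-0.5,"wx":0,"wy":0,"wz":0,"jaw":0},{"tx":0,"ty":0,"tz":-0.2,"wx":0,"wy":0,"wz":0,"jaw":0},{"tx":0,"ty":0,"tz":0,"wx":0,"wy":0,"wz":0,"jaw":0}]'
python3 -m creep '[{"tx":0,"ty":0,"tz":0,"wx":0,"wy":0,"wz":0,"jaw":0}]'
```

```text
time_s: 11.55
tcp_pos: [0.4858, -0.4129, 0.0086]
tool_rot: [0.057, 3.139, -0.021]
ft_force: [-0.7, 0.7, -2.1]
gripper_width: 0.0217
time_s: 11.63
tcp_pos: [0.4858, -0.413, 0.0087]
tool_rot: [0.057, 3.139, -0.021]
ft_force: [-0.5, 0.7, -0.9]
gripper_width: 0.0215
```

```bash
python3 -m creep '[{"tx":0,"ty":0,"tz":-0.15,"wx":0,"wy":0,"wz":0,"jaw":0},{"tx":0,"ty":0,"tz":0,"wx":0,"wy":0,"wz":0,"jaw":0.38},{"tx":0,"ty":0,"tz":0,"wx":0,"wy":0,"wz":0,"jaw":0.38},{"tx":0,"ty":0,"tz":0,"wx":0,"wy":0,"wz":0,"jaw":0.38}]'
python3 -m creep '[{"tx":0,"ty":0,"tz":1,"wx":0,"wy":0,"wz":0,"jaw":0.38},{"tx":0,"ty":0,"tz":2,"wx":0,"wy":0,"wz":0,"jaw":0.38},{"tx":0,"ty":0,"tz":4,"wx":0,"wy":0,"wz":0,"jaw":0.38},{"tx":-0.4,"ty":2.5,"tz":3,"wx":0,"wy":0,"wz":0,"jaw":0.7},{"tx":-0.4,"ty":3.5,"tz":2,"wx":0,"wy":0,"wz":0,"jaw":0.7}]'
python3 -m creep '[{"tx":-0.4,"ty":3.9,"tz":0,"wx":0,"wy":0,"wz":0,"jaw":0.7},{"tx":-0.4,"ty":3.9,"tz":0,"wx":0,"wy":0,"wz":0,"jaw":0.7},{"tx":-0.4,"ty":3.9,"tz":0,"wx":0,"wy":0,"wz":0,"jaw":0.7},{"tx":-0.4,"ty":3.9,"tz":0,"wx":0,"wy":0,"wz":0,"jaw":0.7},{"tx":-0.4,"ty":3.9,"tz":0,"wx":0,"wy":0,"wz":0,"jaw":0.7}]'
python3 -m creep '[{"tx":-0.4,"ty":3.9,"tz":0,"wx":0,"wy":0,"wz":0,"jaw":0.7},{"tx":-0.4,"ty":3.2,"tz":0,"wx":0,"wy":0,"wz":0,"jaw":0.7},{"tx":0,"ty":0,"tz":0,"wx":0,"wy":0,"wz":0,"jaw":0.7},{"tx":0,"ty":0,"tz":0,"wx":0,"wy":0,"wz":0,"jaw":0.7}]'
python3 -c "
from h import *
look('blk','pics/w5.png')"
```

```text
time_s: 11.97
tcp_pos: [0.4862, -0.4134, 0.0078]
tool_rot: [0.058, 3.138, -0.022]
ft_force: [0.5, -0.1, 0.0]
gripper_width: 0.0342
time_s: 12.38
tcp_pos: [0.4765, -0.3545, 0.1305]
tool_rot: [-0.063, -3.141, 0.017]
ft_force: [0.9, 0.9, -0.1]
gripper_width: 0.0455
time_s: 12.8
tcp_pos: [0.4579, -0.1561, 0.1416]
tool_rot: [0.07, 3.127, -0.03]
ft_force: [0.7, 0.1, 0.1]
gripper_width: 0.0637
time_s: 13.13
tcp_pos: [0.4478, -0.0764, 0.1449]
tool_rot: [0.063, 3.124, -0.03]
ft_force: [0.7, -0.0, 0.0]
gripper_width: 0.0637
blk [ 451  186   42   37 1168] ctr [451.   99.8] sz 33.9 33.1 axis 65.6 z 39.0 d_cm [ 0.32 17.67]
blk [275 191  33  27 405] ctr [446.1 -71.2] sz 32.6 19.4 axis 53.1 z 38.9 d_cm [-0.17  0.56]
tcp [ 0.4478 -0.0768  0.1449] yaw 87.6 q [-0.21  0.09  2.26 -0.02  0.77 -1.73] t 13.1833
```

View pics/w5.png

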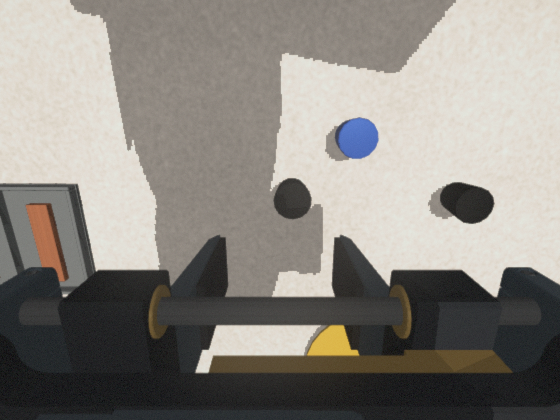

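The right stopper is at (292,198) in the wrist view, the left one at (467,202) and the blue decoy at (357,137). My black mask only caught part of the right stopper, so I'll re-measure it by height.

```bash
python3 -c "
from h import *
z=np.load('w.npz'); P=z['P'][180:222,265:320].reshape(-1,3); Q=P[(P[:,2]>.034)&(P[:,2]<.045)]
print(len(Q),cv2.minEnclosingCircle((Q[:,:2]*1e3).astype(np.float32)),Q.mean(0))"
```

```text
1093 ((441.1306457519531, -66.47453308105469), 17.710580825805664) [ 0.4402851  -0.06655156  0.03882554]
```

```bash
python3 -m creep '[{"tx":-0.6,"ty":1.0,"tz":-1.5,"wx":0,"wy":0.9,"wz":0,"jaw":0.7},{"tx":0,"ty":0,"tz":-3,"wx":0,"wy":0,"wz":0,"jaw":0.7},{"tx":0,"ty":0,"tz":-2.5,"wx":0,"wy":0,"wz":0,"jaw":0.7},{"tx":0,"ty":0,"tz":-0.5,"wx":0,"wy":0,"wz":0,"jaw":0.7},{"tx":0,"ty":0,"tz":0,"wx":0,"wy":0,"wz":0,"jaw":0.7}]'
python3 -m creep '[{"tx":0,"ty":0,"tz":0,"wx":0,"wy":0,"wz":0,"jaw":0.7}]'
```

```text
time_s: 13.6
tcp_pos: [0.4453, -0.0711, 0.0709]
tool_rot: [0.07, 3.133, -0.033]
ft_force: [-0.5, 0.9, 0.7]
gripper_width: 0.064
time_s: 13.68
tcp_pos: [0.4454, -0.0718, 0.0712]
tool_rot: [0.072, 3.133, -0.033]
ft_force: [-0.5, -0.7, -0.0]
gripper_width: 0.064
```

```bash
python3 -m creep '[{"tx":-0.4,"ty":0.5,"tz":-1.5,"wx":0,"wy":0.4,"wz":0,"jaw":0.7},{"tx":0,"ty":0,"tz":-2.5,"wx":0,"wy":0,"wz":0,"jaw":0.7},{"tx":0,"ty":0,"tz":-1.5,"wx":0,"wy":0,"wz":0,"jaw":0.7},{"tx":0,"ty":0,"tz":0,"wx":0,"wy":0,"wz":0,"jaw":0.7},{"tx":0,"ty":0,"tz":0,"wx":0,"wy":0,"wz":0,"jaw":0.7}]'
python3 -m creep '[{"tx":0,"ty":0,"tz":0,"wx":0,"wy":0,"wz":0,"jaw":0.7}]'
```

```text
time_s: 14.1
tcp_pos: [0.4467, -0.07, 0.0213]
tool_rot: [0.077, 3.131, -0.036]
ft_force: [-0.1, 0.1, -0.1]
gripper_width: 0.0642
time_s: 14.18
tcp_pos: [0.4474, -0.0704, 0.0224]
tool_rot: [0.078, 3.13, -0.036]
ft_force: [-0.6, 0.2, 0.1]
gripper_width: 0.064
```

```bash
python3 -m creep '[{"tx":-0.6,"ty":0.4,"tz":-0.6,"wx":0,"wy":0.3,"wz":0,"jaw":0.7},{"tx":-0.1,"ty":0,"tz":-0.6,"wx":0,"wy":0,"wz":0,"jaw":0.7},{"tx":0,"ty":0,"tz":0,"wx":0,"wy":0,"wz":0,"jaw":0.7},{"tx":0,"ty":0,"tz":0,"wx":0,"wy":0,"wz":0,"jaw":0.7}]'
```

```text
time_s: 14.52
tcp_pos: [0.4419, -0.0667, 0.0128]
tool_rot: [0.079, 3.131, -0.038]
ft_force: [0.3, -0.2, 0.7]
gripper_width: 0.0637
```

```bash
python3 -m creep '[{"tx":-0.1,"ty":0,"tz":-0.2,"wx":0,"wy":0,"wz":0,"jaw":0.5},{"tx":0,"ty":0,"tz":0,"wx":0,"wy":0,"wz":0,"jaw":0},{"tx":0,"ty":0,"tz":0,"wx":0,"wy":0,"wz":0,"jaw":0},{"tx":0,"ty":0,"tz":0,"wx":0,"wy":0,"wz":0,"jaw":0},{"tx":0,"ty":0,"tz":0,"wx":0,"wy":0,"wz":0,"jaw":0}]' 20
python3 -m creep '[{"tx":0,"ty":0,"tz":0,"wx":0,"wy":0,"wz":0,"jaw":0},{"tx":0,"ty":0,"tz":0,"wx":0,"wy":0,"wz":0,"jaw":0},{"tx":0,"ty":0,"tz":0,"wx":0,"wy":0,"wz":0,"jaw":0}]'
```

```text
time_s: 14.93
tcp_pos: [0.441, -0.0667, 0.011]
tool_rot: [0.078, 3.13, -0.038]
ft_force: [-0.6, 0.6, -0.2]
gripper_width: 0.0343
time_s: 15.18
tcp_pos: [0.4411, -0.0667, 0.011]
tool_rot: [0.078, 3.13, -0.038]
ft_force: [-0.6, -0.1, -0.8]
gripper_width: 0.0345
```

```bash
python3 -m creep '[{"tx":0,"ty":0,"tz":2,"wx":0,"wy":0,"wz":0,"jaw":0},{"tx":0,"ty":0,"tz":4,"wx":0,"wy":0,"wz":0,"jaw":0},{"tx":0,"ty":0,"tz":4,"wx":0,"wy":0,"wz":0,"jaw":0},{"tx":0.4,"ty":2,"tz":3,"wx":0,"wy":0,"wz":0,"jaw":0},{"tx":0.6,"ty":3.7,"tz":1,"wx":0,"wy":0,"wz":0,"jaw":0}]'
python3 -m creep '[{"tx":0.7,"ty":3.8,"tz":0,"wx":0,"wy":0,"wz":0,"jaw":0},{"tx":0.7,"ty":3.8,"tz":0,"wx":0,"wy":0,"wz":0,"jaw":0},{"tx":0.7,"ty":3.8,"tz":0,"wx":0,"wy":0,"wz":0,"jaw":0},{"tx":0.7,"ty":3.8,"tz":0,"wx":0,"wy":0,"wz":0,"jaw":0},{"tx":0.7,"ty":3.8,"tz":0,"wx":0,"wy":0,"wz":0,"jaw":0}]'
python3 -m creep '[{"tx":0.7,"ty":3.8,"tz":0,"wx":0,"wy":0,"wz":0,"jaw":0},{"tx":0.7,"ty":3.8,"tz":0,"wx":0,"wy":0,"wz":0,"jaw":0},{"tx":0.7,"ty":3.6,"tz":0,"wx":0,"wy":0,"wz":0,"jaw":0},{"tx":0,"ty":0,"tz":0,"wx":0,"wy":0,"wz":0,"jaw":0},{"tx":0,"ty":0,"tz":0,"wx":0,"wy":0,"wz":0,"jaw":0}]'
python3 - <<'E'
from h import *
look('blk','pics/w6.png')
P=np.load('w.npz')['P']; Z=P[...,2]; m=(Z>.056)&(Z<.064)&(np.hypot(P[...,0]-.497,P[...,1]-.376)<.085)
Q=P[m][:,:2]; A=np.c_[2*Q,np.ones(len(Q))]; s=np.linalg.lstsq(A,(Q**2).sum(1),rcond=None)[0]
print(m.sum(),'fit',s[:2],np.sqrt(s[2]+s[0]**2+s[1]**2),cv2.minEnclosingCircle((Q*1e3).astype(np.float32)))
E
```

```text
time_s: 15.6
tcp_pos: [0.4471, -0.0109, 0.1536]
tool_rot: [0.086, 3.139, -0.035]
ft_force: [1.0, -0.2, -0.0]
gripper_width: 0.0341
time_s: 16.02
tcp_pos: [0.4844, 0.187, 0.1601]
tool_rot: [0.093, 3.127, -0.033]
ft_force: [0.7, -0.3, -0.4]
gripper_width: 0.034
time_s: 16.43
tcp_pos: [0.5056, 0.3122, 0.1602]
tool_rot: [0.084, 3.126, -0.031]
ft_force: [-0.8, -0.6, -0.3]
gripper_width: 0.034
blk [  40  142   42   36 1177] ctr [451.7 101.8] sz 33.8 34.8 axis 97.6 z 38.5 d_cm [ -5.4  -21.02]
tcp [0.5057 0.3119 0.1603] yaw 86.9 q [ 0.52  0.29  1.98 -0.03  0.88 -0.97] t 16.4833
2326 fit [0.4958116  0.37572068] 0.06926484108492797 ((496.4248046875, 376.2607421875), 72.16415405273438)
```

View pics/w6.png

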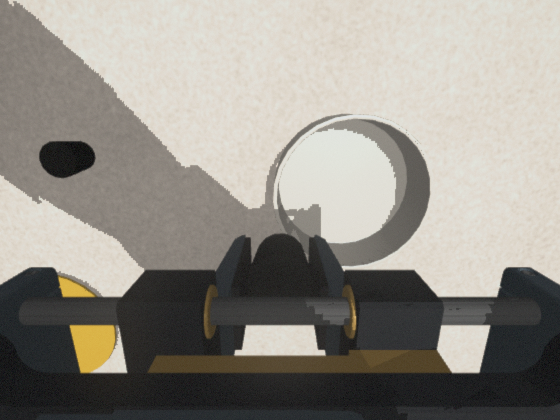

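```bash
cat >> h.py <<'E'
def go(x,y,z,yw=None):
    o=arm.get_obs(); R=Ro.from_rotvec(o['tool_rot']); yw=yaw(o['tool_rot']) if yw is None else yw
    a=np.radians(yw); Y=np.array([np.cos(a),np.sin(a),0]); Zt=np.array([0,0,-1.]); D=Ro.from_matrix(np.c_[np.cross(Y,Zt),Y,Zt])
    print('shift cm',np.round((np.array([x,y,z])-o['tcp_pos'])*100,2),'turn deg',np.round(np.degrees((D*R.inv()).as_rotvec()),1))
E
python3 -c "
from h import *
go(.524,.376,.1,90)"
```

```text
shift cm [ 1.83  6.41 -6.03] turn deg [1.1 0.8 3.1]
```

The stopper is upright in the fingers at (280,255), and the tub is ahead at (350,190).

```bash
python3 -m creep '[{"tx":0.9,"ty":3.2,"tz":0,"wx":0.6,"wy":0.4,"wz":1.6,"jaw":0},{"tx":0.9,"ty":3.2,"tz":-1,"wx":0.5,"wy":0.4,"wz":1.5,"jaw":0},{"tx":0,"ty":0.4,"tz":-2,"wx":0,"wy":0,"wz":0,"jaw":0},{"tx":0,"ty":0,"tz":-2,"wx":0,"wy":0,"wz":0,"jaw":0},{"tx":0,"ty":0,"tz":0,"wx":0,"wy":0,"wz":0,"jaw":0}]'
python3 -m creep '[{"tx":0,"ty":0,"tz":0,"wx":0,"wy":0,"wz":0,"jaw":0}]'
python3 -c "
from h import *
go(.524,.376,.018,90)"
```

```text
time_s: 16.9
tcp_pos: [0.5247, 0.3776, 0.1098]
tool_rot: [0.003, 3.141, 0.002]
ft_force: [-1.0, -1.0, -1.2]
gripper_width: 0.0341
time_s: 16.98
tcp_pos: [0.5245, 0.3765, 0.1097]
tool_rot: [-0.004, -3.142, -0.0]
ft_force: [-0.3, -0.4, -1.2]
gripper_width: 0.034
shift cm [-0.05 -0.05 -9.17] turn deg [-0.  -0.   0.2]
```

```bash
python3 -m creep '[{"tx":0,"ty":0,"tz":-3,"wx":0,"wy":0,"wz":0,"jaw":0},{"tx":0,"ty":0,"tz":-3,"wx":0,"wy":0,"wz":0,"jaw":0},{"tx":0,"ty":0,"tz":-1,"wx":0,"wy":0,"wz":0,"jaw":0},{"tx":0,"ty":0,"tz":0,"wx":0,"wy":0,"wz":0,"jaw":0}]'
python3 -m creep '[{"tx":0,"ty":0,"tz":0,"wx":0,"wy":0,"wz":0,"jaw":0}]'
```

```text
time_s: 17.32
tcp_pos: [0.5268, 0.3738, 0.0431]
tool_rot: [0.01, 3.138, 0.004]
ft_force: [0.0, -0.2, -0.0]
gripper_width: 0.034
time_s: 17.4
tcp_pos: [0.527, 0.3733, 0.044]
tool_rot: [0.011, 3.138, 0.004]
ft_force: [0.1, 0.6, 0.4]
gripper_width: 0.0342
```

```bash
python3 -m creep '[{"tx":-0.2,"ty":0.3,"tz":-1.2,"wx":0,"wy":0.2,"wz":0,"jaw":0},{"tx":0,"ty":0,"tz":-0.8,"wx":0,"wy":0,"wz":0,"jaw":0},{"tx":0,"ty":0,"tz":-0.3,"wx":0,"wy":0,"wz":0,"jaw":0},{"tx":0,"ty":0,"tz":0,"wx":0,"wy":0,"wz":0,"jaw":0}]'
python3 -m creep '[{"tx":0,"ty":0,"tz":0,"wx":0,"wy":0,"wz":0,"jaw":0}]'
```

```text
time_s: 17.73
tcp_pos: [0.5271, 0.3775, 0.024]
tool_rot: [0.012, 3.137, 0.009]
ft_force: [-0.6, 0.1, -0.8]
gripper_width: 0.0344
time_s: 17.82
tcp_pos: [0.5272, 0.3776, 0.0241]
tool_rot: [0.012, 3.137, 0.009]
ft_force: [-0.5, -0.1, -0.8]
gripper_width: 0.0341
```

```bash
python3 -m creep '[{"tx":-0.2,"ty":-0.1,"tz":-0.5,"wx":0,"wy":0,"wz":0,"jaw":0},{"tx":0,"ty":0,"tz":-0.2,"wx":0,"wy":0,"wz":0,"jaw":0},{"tx":0,"ty":0,"tz":0,"wx":0,"wy":0,"wz":0,"jaw":0}]'
python3 -m creep '[{"tx":0,"ty":0,"tz":0,"wx":0,"wy":0,"wz":0,"jaw":0}]'
```

```text
time_s: 18.07
tcp_pos: [0.5254, 0.3769, 0.0173]
tool_rot: [0.012, 3.136, 0.01]
ft_force: [-0.2, 0.9, -0.7]
gripper_width: 0.0339
time_s: 18.15
tcp_pos: [0.5253, 0.3769, 0.0172]
tool_rot: [0.012, 3.136, 0.01]
ft_force: [-0.1, -0.0, -1.0]
gripper_width: 0.0341
```

```bash
python3 -m creep '[{"tx":0,"ty":0,"tz":-0.12,"wx":0,"wy":0,"wz":0,"jaw":0},{"tx":0,"ty":0,"tz":0,"wx":0,"wy":0,"wz":0,"jaw":0.55},{"tx":0,"ty":0,"tz":0,"wx":0,"wy":0,"wz":0,"jaw":0.55},{"tx":0,"ty":0,"tz":0,"wx":0,"wy":0,"wz":0,"jaw":0.55}]'
python3 -m creep '[{"tx":0,"ty":0,"tz":1,"wx":0,"wy":0,"wz":0,"jaw":0.55},{"tx":0,"ty":0,"tz":3,"wx":0,"wy":0,"wz":0,"jaw":0.55},{"tx":0,"ty":0,"tz":4,"wx":0,"wy":0,"wz":0,"jaw":0.55},{"tx":0,"ty":0,"tz":4,"wx":0,"wy":0,"wz":0,"jaw":0.55},{"tx":-0.7,"ty":-2,"tz":2,"wx":0,"wy":0,"wz":0,"jaw":0.7}]'
python3 -m creep '[{"tx":-1.05,"ty":-3.9,"tz":0,"wx":0,"wy":0,"wz":0,"jaw":0.7},{"tx":-1.05,"ty":-3.9,"tz":0,"wx":0,"wy":0,"wz":0,"jaw":0.7},{"tx":-1.05,"ty":-3.9,"tz":0,"wx":0,"wy":0,"wz":0,"jaw":0.7},{"tx":-1.05,"ty":-3.9,"tz":0,"wx":0,"wy":0,"wz":0,"jaw":0.7},{"tx":-1.05,"ty":-3.9,"tz":0,"wx":0,"wy":0,"wz":0,"jaw":0.7}]'
python3 -m creep '[{"tx":-1.05,"ty":-3.9,"tz":-1,"wx":0,"wy":0,"wz":0,"jaw":0.7},{"tx":-0.5,"ty":-1.5,"tz":0,"wx":0,"wy":0,"wz":0,"jaw":0.7},{"tx":0,"ty":0,"tz":0,"wx":0,"wy":0,"wz":0,"jaw":0.7},{"tx":0,"ty":0,"tz":0,"wx":0,"wy":0,"wz":0,"jaw":0.7}]'
python3 - <<'E'
from h import *
look('blk','pics/w7.png')
P=np.load('w.npz')['P'].reshape(-1,3); Q=P[(P[:,2]>.034)&(P[:,2]<.045)&(np.hypot(P[:,0]-.452,P[:,1]-.1)<.03)]
print(len(Q),cv2.minEnclosingCircle((Q[:,:2]*1e3).astype(np.float32)),Q.mean(0))
(x,y),r=cv2.minEnclosingCircle((Q[:,:2]*1e3).astype(np.float32)); go(x/1e3,y/1e3,.011,90)
E
```

```text
time_s: 18.48
tcp_pos: [0.5256, 0.3771, 0.0163]
tool_rot: [0.012, 3.135, 0.01]
ft_force: [-0.6, 0.2, 0.3]
gripper_width: 0.0492
time_s: 18.9
tcp_pos: [0.5158, 0.3563, 0.1585]
tool_rot: [-0.01, -3.141, -0.003]
ft_force: [0.7, 0.3, 0.2]
gripper_width: 0.0545
time_s: 19.32
tcp_pos: [0.4646, 0.1604, 0.1701]
tool_rot: [0.001, 3.127, 0.015]
ft_force: [2.3, -0.3, -0.0]
gripper_width: 0.0641
time_s: 19.65
tcp_pos: [0.446, 0.1001, 0.163]
tool_rot: [0.008, 3.125, 0.015]
ft_force: [-0.9, 0.0, -0.1]
gripper_width: 0.0638
blk [263 205  33  19 392] ctr [457.7 100.5] sz 31.8 19.8 axis 88.3 z 38.9 d_cm [1.14 0.  ]
blk [516 255  42  26 523] ctr [518.5 379.1] sz 35.5 19.4 axis 67.4 z 43.8 d_cm [ 7.22 27.86]
tcp [0.4463 0.1005 0.1631] yaw 89.8 q [ 0.17  0.06  2.25  0.01  0.82 -1.41] t 19.7
943 ((451.3556823730469, 100.71717834472656), 17.66342544555664) [0.45060154 0.10069359 0.0388309 ]
shift cm [  0.51   0.02 -15.21] turn deg [-0.5  1.   0.3]
```

View pics/w7.png

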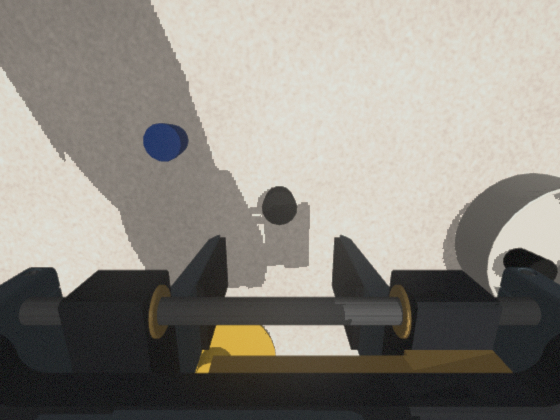

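The second stopper is at (280,205), centred between the fingers. The first is visible standing in the tub at (529,263). I'll lower now.

```bash
python3 -m creep '[{"tx":0.4,"ty":0,"tz":-2,"wx":-0.5,"wy":1,"wz":0.3,"jaw":0.7},{"tx":0,"ty":0,"tz":-4,"wx":0,"wy":0,"wz":0,"jaw":0.7},{"tx":0,"ty":0,"tz":-3,"wx":0,"wy":0,"wz":0,"jaw":0.7},{"tx":0,"ty":0,"tz":-1,"wx":0,"wy":0,"wz":0,"jaw":0.7},{"tx":0,"ty":0,"tz":0,"wx":0,"wy":0,"wz":0,"jaw":0.7}]'
python3 -m creep '[{"tx":0,"ty":0,"tz":0,"wx":0,"wy":0,"wz":0,"jaw":0.7}]'
python3 -c "
from h import *
go(.4513,.1007,.011,90)"
```

```text
time_s: 20.12
tcp_pos: [0.4559, 0.106, 0.0631]
tool_rot: [-0.009, 3.132, 0.004]
ft_force: [0.1, 0.1, 1.9]
gripper_width: 0.0639
time_s: 20.2
tcp_pos: [0.456, 0.1069, 0.0628]
tool_rot: [-0.01, 3.134, 0.004]
ft_force: [0.1, 0.5, 0.0]
gripper_width: 0.064
shift cm [-0.47 -0.62 -5.18] turn deg [-0.1  0.5 -0.4]
```

```bash
python3 -m creep '[{"tx":-0.5,"ty":-0.6,"tz":-0.8,"wx":0,"wy":0.4,"wz":-0.3,"jaw":0.7},{"tx":0,"ty":0,"tz":-2,"wx":0,"wy":0,"wz":0,"jaw":0.7},{"tx":0,"ty":0,"tz":-1,"wx":0,"wy":0,"wz":0,"jaw":0.7},{"tx":0,"ty":0,"tz":-0.5,"wx":0,"wy":0,"wz":0,"jaw":0.7},{"tx":0,"ty":0,"tz":0,"wx":0,"wy":0,"wz":0,"jaw":0.7}]'
python3 -m creep '[{"tx":0,"ty":0,"tz":0,"wx":0,"wy":0,"wz":0,"jaw":0.7}]'
python3 -c "
from h import *
go(.4513,.1007,.011,90)"
```

```text
time_s: 20.62
tcp_pos: [0.4537, 0.1023, 0.0214]
tool_rot: [-0.005, 3.135, 0.005]
ft_force: [-1.1, -0.3, 0.0]
gripper_width: 0.0639
time_s: 20.7
tcp_pos: [0.4538, 0.1023, 0.0217]
tool_rot: [-0.005, 3.135, 0.005]
ft_force: [0.0, 0.5, 1.7]
gripper_width: 0.0635
shift cm [-0.25 -0.16 -1.07] turn deg [-0.2  0.4 -0.2]
```

```bash
python3 -m creep '[{"tx":-0.25,"ty":-0.15,"tz":-0.6,"wx":0,"wy":0.3,"wz":0,"jaw":0.7},{"tx":0,"ty":0,"tz":-0.4,"wx":0,"wy":0,"wz":0,"jaw":0.6},{"tx":0,"ty":0,"tz":0,"wx":0,"wy":0,"wz":0,"jaw":0.5},{"tx":0,"ty":0,"tz":0,"wx":0,"wy":0,"wz":0,"jaw":0.5}]'
python3 -m creep '[{"tx":0,"ty":0,"tz":0,"wx":0,"wy":0,"wz":0,"jaw":0},{"tx":0,"ty":0,"tz":0,"wx":0,"wy":0,"wz":0,"jaw":0},{"tx":0,"ty":0,"tz":0,"wx":0,"wy":0,"wz":0,"jaw":0},{"tx":0,"ty":0,"tz":0,"wx":0,"wy":0,"wz":0,"jaw":0},{"tx":0,"ty":0,"tz":0,"wx":0,"wy":0,"wz":0,"jaw":0}]'
```

```text
time_s: 21.03
tcp_pos: [0.4522, 0.1007, 0.0125]
tool_rot: [-0.004, 3.139, 0.006]
ft_force: [0.0, 1.1, 0.9]
gripper_width: 0.0467
time_s: 21.45
tcp_pos: [0.4525, 0.1008, 0.013]
tool_rot: [-0.005, 3.138, 0.006]
ft_force: [-0.3, -1.1, -0.5]
gripper_width: 0.0343
```

```bash
python3 -m creep '[{"tx":0,"ty":0,"tz":2,"wx":0,"wy":0,"wz":0,"jaw":0},{"tx":0,"ty":0,"tz":4,"wx":0,"wy":0,"wz":0,"jaw":0},{"tx":0,"ty":0,"tz":4,"wx":0,"wy":0,"wz":0,"jaw":0},{"tx":0.2,"ty":2,"tz":2.5,"wx":0,"wy":0,"wz":0,"jaw":0},{"tx":0.2,"ty":3.7,"tz":0,"wx":0,"wy":0,"wz":0,"jaw":0}]'
python3 -m creep '[{"tx":0.25,"ty":3.8,"tz":0,"wx":0,"wy":0,"wz":0,"jaw":0},{"tx":0.25,"ty":3.8,"tz":0,"wx":0,"wy":0,"wz":0,"jaw":0},{"tx":0.25,"ty":3.8,"tz":0,"wx":0,"wy":0,"wz":0,"jaw":0},{"tx":0.25,"ty":3.8,"tz":0,"wx":0,"wy":0,"wz":0,"jaw":0},{"tx":0.25,"ty":3.8,"tz":0,"wx":0,"wy":0,"wz":0,"jaw":0}]'
python3 -m creep '[{"tx":0.1,"ty":1.5,"tz":0,"wx":0,"wy":0,"wz":0,"jaw":0},{"tx":0,"ty":0,"tz":0,"wx":0,"wy":0,"wz":0,"jaw":0},{"tx":0,"ty":0,"tz":0,"wx":0,"wy":0,"wz":0,"jaw":0}]'
python3 -c "
from h import *
go(.468,.376,.018,90)"
```

```text
time_s: 21.87
tcp_pos: [0.4534, 0.1553, 0.1417]
tool_rot: [-0.002, -3.139, -0.005]
ft_force: [1.8, 0.9, 0.4]
gripper_width: 0.0341
time_s: 22.28
tcp_pos: [0.4664, 0.3536, 0.1463]
tool_rot: [0.008, 3.137, 0.01]
ft_force: [1.3, -0.5, 0.0]
gripper_width: 0.0341
time_s: 22.53
tcp_pos: [0.467, 0.3757, 0.1463]
tool_rot: [-0.0, 3.136, 0.012]
ft_force: [0.5, -0.5, -0.8]
gripper_width: 0.0345
shift cm [  0.1    0.03 -12.83] turn deg [-0.4  0.3 -0. ]
```

```bash
python3 -m creep '[{"tx":0,"ty":0,"tz":-3,"wx":-0.4,"wy":0.3,"wz":0,"jaw":0},{"tx":0,"ty":0,"tz":-2.5,"wx":0,"wy":0,"wz":0,"jaw":0},{"tx":0,"ty":0,"tz":-1,"wx":0,"wy":0,"wz":0,"jaw":0},{"tx":0,"ty":0,"tz":0,"wx":0,"wy":0,"wz":0,"jaw":0},{"tx":0,"ty":0,"tz":0,"wx":0,"wy":0,"wz":0,"jaw":0}]'
python3 -c "
from h import *
go(.468,.376,.018,90)"
```

```text
time_s: 22.95
tcp_pos: [0.4672, 0.3704, 0.0805]
tool_rot: [0.004, 3.141, -0.0]
ft_force: [0.7, 0.6, -0.4]
gripper_width: 0.0342
shift cm [ 0.08  0.56 -6.25] turn deg [0.  0.  0.1]
```

```bash
python3 -m creep '[{"tx":0.1,"ty":0.55,"tz":-1,"wx":0,"wy":0,"wz":0,"jaw":0},{"tx":0,"ty":0,"tz":-2,"wx":0,"wy":0,"wz":0,"jaw":0},{"tx":0,"ty":0,"tz":-1.2,"wx":0,"wy":0,"wz":0,"jaw":0},{"tx":0,"ty":0,"tz":-0.3,"wx":0,"wy":0,"wz":0,"jaw":0},{"tx":0,"ty":0,"tz":0,"wx":0,"wy":0,"wz":0,"jaw":0}]'
python3 -c "
from h import *
go(.468,.376,.018,90)"
```

```text
time_s: 23.37
tcp_pos: [0.471, 0.3767, 0.0372]
tool_rot: [0.007, 3.137, 0.005]
ft_force: [1.0, -0.4, -0.4]
gripper_width: 0.034
shift cm [-0.3  -0.07 -1.92] turn deg [-0.2  0.3  0.3]
```

```bash
python3 -m creep '[{"tx":-0.3,"ty":0,"tz":-0.8,"wx":0,"wy":0.2,"wz":0,"jaw":0},{"tx":0,"ty":0,"tz":-0.7,"wx":0,"wy":0,"wz":0,"jaw":0},{"tx":0,"ty":0,"tz":-0.2,"wx":0,"wy":0,"wz":0,"jaw":0},{"tx":0,"ty":0,"tz":0,"wx":0,"wy":0,"wz":0,"jaw":0},{"tx":0,"ty":0,"tz":0,"wx":0,"wy":0,"wz":0,"jaw":0}]'
```

```text
time_s: 23.78
tcp_pos: [0.4684, 0.3775, 0.0203]
tool_rot: [0.007, 3.139, 0.007]
ft_force: [-0.2, 0.0, 0.3]
gripper_width: 0.0341
```

```bash
python3 -m creep '[{"tx":0,"ty":0,"tz":-0.22,"wx":0,"wy":0,"wz":0,"jaw":0},{"tx":0,"ty":0,"tz":0,"wx":0,"wy":0,"wz":0,"jaw":0},{"tx":0,"ty":0,"tz":0,"wx":0,"wy":0,"wz":0,"jaw":0.55},{"tx":0,"ty":0,"tz":0,"wx":0,"wy":0,"wz":0,"jaw":0.55},{"tx":0,"ty":0,"tz":0,"wx":0,"wy":0,"wz":0,"jaw":0.55}]'
python3 -m creep '[{"tx":0,"ty":0,"tz":1,"wx":0,"wy":0,"wz":0,"jaw":0.55},{"tx":0,"ty":0,"tz":3,"wx":0,"wy":0,"wz":0,"jaw":0.55},{"tx":0,"ty":0,"tz":4,"wx":0,"wy":0,"wz":0,"jaw":0.55},{"tx":0,"ty":0,"tz":4,"wx":0,"wy":0,"wz":0,"jaw":0.55},{"tx":0,"ty":0,"tz":2.5,"wx":0,"wy":0,"wz":0,"jaw":0.7}]'
python3 -m creep '[{"tx":1.9,"ty":-3.5,"tz":0,"wx":0,"wy":0,"wz":0,"jaw":0.75},{"tx":1.9,"ty":-3.5,"tz":0,"wx":0,"wy":0,"wz":0,"jaw":0.75},{"tx":1.9,"ty":-3.5,"tz":0,"wx":0,"wy":0,"wz":0,"jaw":0.75},{"tx":1.9,"ty":-3.5,"tz":0,"wx":0,"wy":0,"wz":0,"jaw":0.75},{"tx":1.9,"ty":-3.5,"tz":0,"wx":0,"wy":0,"wz":0,"jaw":0.75}]'
python3 - <<'E'
from h import *
im,d,c=cam('top'); a=cv2.resize(im[175:265,120:225],None,fx=5,fy=5,interpolation=2); b=cv2.resize(im[195:270,385:465],None,fx=5,fy=5,interpolation=2)
cv2.imwrite('pics/t1.png',cv2.resize(cv2.hconcat([a[:375,:],b[:375,:400]]),(800,324)))
P=cloud(d,c)[175:265,120:225].reshape(-1,3); m=(np.hypot(P[:,0]-.4964,P[:,1]-.376)<.062); Q=P[m&(P[:,2]>.035)]; print(len(Q))
for s in(0,1):
    K=Q[(Q[:,0]>.4964)==s]; print(cv2.minEnclosingCircle((K[:,:2]*1e3).astype(np.float32)),np.median(K,0))
E
```

```text
time_s: 24.2
tcp_pos: [0.469, 0.3779, 0.0188]
tool_rot: [0.007, 3.138, 0.008]
ft_force: [0.6, 0.8, 0.1]
gripper_width: 0.0492
time_s: 24.62
tcp_pos: [0.465, 0.3749, 0.1658]
tool_rot: [-0.007, -3.137, 0.002]
ft_force: [1.6, 0.4, 0.2]
gripper_width: 0.0541
time_s: 25.03
tcp_pos: [0.5636, 0.2014, 0.1803]
tool_rot: [-0.008, 3.131, 0.012]
ft_force: [1.3, 0.3, -0.5]
gripper_width: 0.0684
241
((470.0355529785156, 377.4874267578125), 17.702369689941406) [0.47003875 0.3776044  0.04326939]
((527.50830078125, 377.26177978515625), 18.038593292236328) [0.52656325 0.37640961 0.04300129]
```

View pics/t1.png

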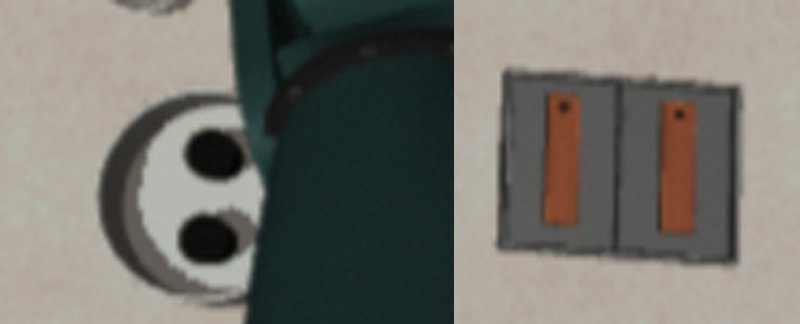

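Both stoppers stand on the tub floor with tops at 43 mm, at crop (215,155) and (207,238). Both strips lie lengthwise in their bays. Now for the lid.

```bash
python3 -m creep '[{"tx":1.9,"ty":-3.5,"tz":0,"wx":0,"wy":0,"wz":0,"jaw":0.75},{"tx":1.9,"ty":-3.5,"tz":0,"wx":0,"wy":0,"wz":0,"jaw":0.75},{"tx":1.9,"ty":-3.5,"tz":0,"wx":0,"wy":0,"wz":0,"jaw":0.75},{"tx":1.9,"ty":-3.5,"tz":0,"wx":0,"wy":0,"wz":0,"jaw":0.75},{"tx":1.0,"ty":-2.5,"tz":-1,"wx":0,"wy":0,"wz":0,"jaw":0.75}]'
python3 -m creep '[{"tx":0,"ty":0,"tz":-2,"wx":0,"wy":0,"wz":0,"jaw":0.75},{"tx":0,"ty":0,"tz":0,"wx":0,"wy":0,"wz":0,"jaw":0.75},{"tx":0,"ty":0,"tz":0,"wx":0,"wy":0,"wz":0,"jaw":0.75}]'
python3 - <<'E'
from h import *
look('boss','pics/w8.png')
P=np.load('w.npz')['P'].reshape(-1,3); Q=P[(P[:,2]>.037)&(P[:,2]<.045)&(np.hypot(P[:,0]-.661,P[:,1]-.019)<.03)]
(x,y),r=cv2.minEnclosingCircle((Q[:,:2]*1e3).astype(np.float32)); print(x,y,r,Q.mean(0)); go(x/1e3,y/1e3,.016,90)
E
```

```text
time_s: 25.5
tcp_pos: [0.6536, 0.0295, 0.1773]
tool_rot: [-0.006, 3.123, 0.012]
ft_force: [0.8, 0.7, 0.7]
gripper_width: 0.0682
time_s: 25.75
tcp_pos: [0.6556, 0.0235, 0.1584]
tool_rot: [0.003, 3.122, 0.011]
ft_force: [0.0, 0.3, 0.1]
gripper_width: 0.0686
boss [ 255  188   40   40 1257] ctr [659.7  19.4] sz 38.3 39.0 axis 178.7 z 40.9 d_cm [ 0.46 -0.45]
tcp [0.6552 0.0239 0.1583] yaw 89.9 q [-0.    0.37  1.86  0.01  0.89 -1.58] t 25.8
659.795654296875 19.32501220703125 19.901647567749023 [0.65908976 0.01931333 0.04085273]
shift cm [  0.46  -0.46 -14.23] turn deg [-0.4  1.1  0.1]
```

View pics/w8.png

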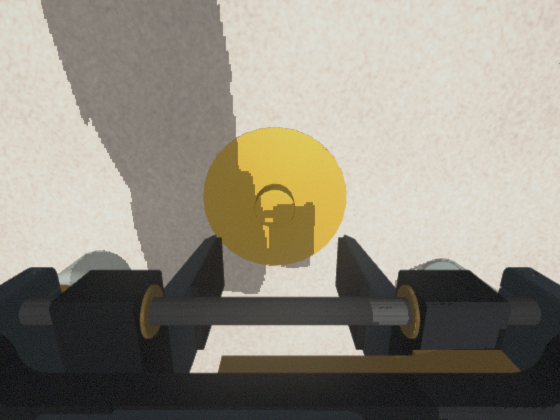

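The boss is at (275,208), centred between the fingers, with the beaker and jar well clear.

```bash
python3 -m creep '[{"tx":0.4,"ty":-0.4,"tz":-2,"wx":-0.4,"wy":1,"wz":0,"jaw":0.75},{"tx":0,"ty":0,"tz":-3,"wx":0,"wy":0,"wz":0,"jaw":0.75},{"tx":0,"ty":0,"tz":-3,"wx":0,"wy":0,"wz":0,"jaw":0.75},{"tx":0,"ty":0,"tz":-0.7,"wx":0,"wy":0,"wz":0,"jaw":0.75},{"tx":0,"ty":0,"tz":0,"wx":0,"wy":0,"wz":0,"jaw":0.75}]'
python3 -m creep '[{"tx":0,"ty":0,"tz":0,"wx":0,"wy":0,"wz":0,"jaw":0.75}]'
python3 -c "
from h import *
go(.6598,.0193,.016,90)"
```

```text
time_s: 26.22
tcp_pos: [0.6612, 0.0245, 0.0766]
tool_rot: [-0.005, 3.133, 0.0]
ft_force: [-0.2, 0.6, 0.5]
gripper_width: 0.0684
time_s: 26.3
tcp_pos: [0.6611, 0.0252, 0.0776]
tool_rot: [-0.007, 3.133, 0.0]
ft_force: [-0.3, -0.2, 0.7]
gripper_width: 0.0684
shift cm [-0.13 -0.59 -6.16] turn deg [-0.   0.5 -0.2]
```

```bash
python3 -m creep '[{"tx":-0.1,"ty":-0.6,"tz":-0.8,"wx":0,"wy":0.5,"wz":-0.2,"jaw":0.75},{"tx":0,"ty":0,"tz":-2,"wx":0,"wy":0,"wz":0,"jaw":0.75},{"tx":0,"ty":0,"tz":-1.2,"wx":0,"wy":0,"wz":0,"jaw":0.75},{"tx":0,"ty":0,"tz":-0.5,"wx":0,"wy":0,"wz":0,"jaw":0.75},{"tx":0,"ty":0,"tz":0,"wx":0,"wy":0,"wz":0,"jaw":0.75}]'
python3 -c "
from h import *
go(.6598,.0193,.016,90)"
```

```text
time_s: 26.72
tcp_pos: [0.6638, 0.0192, 0.0378]
tool_rot: [-0.003, 3.134, 0.0]
ft_force: [0.0, -0.1, 0.1]
gripper_width: 0.0685
shift cm [-0.4   0.01 -2.18] turn deg [-0.   0.4 -0.1]
```

```bash
python3 -m creep '[{"tx":-0.4,"ty":0,"tz":-0.8,"wx":0,"wy":0.3,"wz":0,"jaw":0.75},{"tx":0,"ty":0,"tz":-0.8,"wx":0,"wy":0,"wz":0,"jaw":0.75},{"tx":0,"ty":0,"tz":-0.2,"wx":0,"wy":0,"wz":0,"jaw":0.75},{"tx":0,"ty":0,"tz":0,"wx":0,"wy":0,"wz":0,"jaw":0.65},{"tx":0,"ty":0,"tz":0,"wx":0,"wy":0,"wz":0,"jaw":0.65}]'
python3 -c "
from h import *
go(.6598,.0193,.016,90)"
```

```text
time_s: 27.13
tcp_pos: [0.6603, 0.0189, 0.0198]
tool_rot: [-0.002, 3.139, 0.0]
ft_force: [-0.0, 0.2, -0.4]
gripper_width: 0.0599
shift cm [-0.05  0.04 -0.38] turn deg [-0.   0.2 -0.1]
```

```bash
python3 -m creep '[{"tx":0,"ty":0,"tz":-0.25,"wx":0,"wy":0.1,"wz":0,"jaw":0.6},{"tx":0,"ty":0,"tz":0,"wx":0,"wy":0,"wz":0,"jaw":0},{"tx":0,"ty":0,"tz":0,"wx":0,"wy":0,"wz":0,"jaw":0},{"tx":0,"ty":0,"tz":0,"wx":0,"wy":0,"wz":0,"jaw":0},{"tx":0,"ty":0,"tz":0,"wx":0,"wy":0,"wz":0,"jaw":0}]' 35
python3 -m creep '[{"tx":0,"ty":0,"tz":0,"wx":0,"wy":0,"wz":0,"jaw":0},{"tx":0,"ty":0,"tz":0,"wx":0,"wy":0,"wz":0,"jaw":0},{"tx":0,"ty":0,"tz":0,"wx":0,"wy":0,"wz":0,"jaw":0}]'
```

```text
time_s: 27.55
tcp_pos: [0.6608, 0.019, 0.0179]
tool_rot: [-0.002, 3.14, 0.0]
ft_force: [-0.1, -0.5, -0.8]
gripper_width: 0.0394
time_s: 27.8
tcp_pos: [0.6607, 0.019, 0.018]
tool_rot: [-0.003, 3.14, 0.0]
ft_force: [0.1, -0.3, -0.7]
gripper_width: 0.0394
```

```bash
python3 -m creep '[{"tx":0,"ty":0,"tz":2,"wx":0,"wy":0,"wz":0,"jaw":0},{"tx":0,"ty":0,"tz":3,"wx":0,"wy":0,"wz":0,"jaw":0},{"tx":0,"ty":0,"tz":4,"wx":0,"wy":0,"wz":0,"jaw":0},{"tx":0,"ty":0,"tz":4,"wx":0,"wy":0,"wz":0,"jaw":0},{"tx":-0.7,"ty":1.5,"tz":2.5,"wx":0,"wy":0,"wz":0,"jaw":0}]'
python3 -m creep '[{"tx":-1.5,"ty":3.3,"tz":0,"wx":0,"wy":0,"wz":0,"jaw":0},{"tx":-1.5,"ty":3.3,"tz":0,"wx":0,"wy":0,"wz":0,"jaw":0},{"tx":-1.5,"ty":3.3,"tz":0,"wx":0,"wy":0,"wz":0,"jaw":0},{"tx":-1.5,"ty":3.3,"tz":0,"wx":0,"wy":0,"wz":0,"jaw":0},{"tx":-1.5,"ty":3.3,"tz":0,"wx":0,"wy":0,"wz":0,"jaw":0}]'
python3 -m creep '[{"tx":-1.5,"ty":3.3,"tz":0,"wx":0,"wy":0,"wz":0,"jaw":0},{"tx":-1.5,"ty":3.3,"tz":0,"wx":0,"wy":0,"wz":0,"jaw":0},{"tx":-1.5,"ty":3.3,"tz":0,"wx":0,"wy":0,"wz":0,"jaw":0},{"tx":-1.5,"ty":3.3,"tz":0,"wx":0,"wy":0,"wz":0,"jaw":0},{"tx":-0.8,"ty":2,"tz":0,"wx":0,"wy":0,"wz":0,"jaw":0}]'
python3 -m creep '[{"tx":0,"ty":0,"tz":0,"wx":0,"wy":0,"wz":0,"jaw":0},{"tx":0,"ty":0,"tz":0,"wx":0,"wy":0,"wz":0,"jaw":0}]'
python3 -c "
from h import *
go(.4973,.376,.1,90)"
```

```text
time_s: 28.22
tcp_pos: [0.6486, 0.0327, 0.1713]
tool_rot: [0.0, -3.131, 0.0]
ft_force: [1.0, 0.2, 0.2]
gripper_width: 0.0392
time_s: 28.63
tcp_pos: [0.576, 0.1999, 0.1814]
tool_rot: [0.011, 3.137, 0.002]
ft_force: [0.0, 0.3, -1.7]
gripper_width: 0.039
time_s: 29.05
tcp_pos: [0.502, 0.3603, 0.1824]
tool_rot: [0.01, 3.136, 0.004]
ft_force: [-0.7, -0.7, -1.2]
gripper_width: 0.0392
time_s: 29.22
tcp_pos: [0.4997, 0.3644, 0.1825]
tool_rot: [0.002, 3.136, 0.005]
ft_force: [-0.2, 0.3, -0.8]
gripper_width: 0.0392
shift cm [-0.24  1.16 -8.25] turn deg [-0.2  0.3  0.1]
```

```bash
python3 -m creep '[{"tx":-0.2,"ty":1.1,"tz":-1.5,"wx":-0.2,"wy":0.3,"wz":0,"jaw":0},{"tx":0,"ty":0,"tz":-2.5,"wx":0,"wy":0,"wz":0,"jaw":0},{"tx":0,"ty":0,"tz":-1.5,"wx":0,"wy":0,"wz":0,"jaw":0},{"tx":0,"ty":0,"tz":0,"wx":0,"wy":0,"wz":0,"jaw":0},{"tx":0,"ty":0,"tz":0,"wx":0,"wy":0,"wz":0,"jaw":0}]'
python3 - <<'E'
from h import *
go(.4973,.376,.08,90)
im,d,c=cam('side'); cv2.imwrite('pics/s1.png',cv2.resize(im[90:240,80:280],None,fx=4,fy=4,interpolation=2))
E
```

```text
time_s: 29.63
tcp_pos: [0.4995, 0.3735, 0.1271]
tool_rot: [0.005, 3.139, 0.0]
ft_force: [0.1, -0.1, -0.8]
gripper_width: 0.0391
shift cm [-0.22  0.25 -4.71] turn deg [-0.   0.1  0.2]
```

View pics/s1.png

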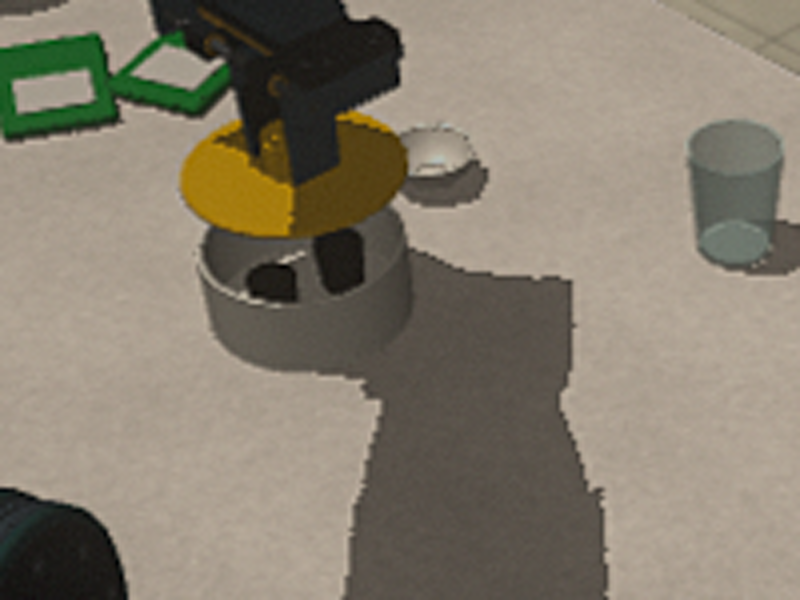

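The lid is held level above the tub, and both stoppers are inside and upright at (272,282) and (338,258).

```bash
python3 -m creep '[{"tx":-0.2,"ty":0.25,"tz":-1,"wx":0,"wy":0,"wz":0,"jaw":0},{"tx":0,"ty":0,"tz":-1.5,"wx":0,"wy":0,"wz":0,"jaw":0},{"tx":0,"ty":0,"tz":-0.5,"wx":0,"wy":0,"wz":0,"jaw":0},{"tx":0,"ty":0,"tz":0,"wx":0,"wy":0,"wz":0,"jaw":0},{"tx":0,"ty":0,"tz":0,"wx":0,"wy":0,"wz":0,"jaw":0}]'
python3 - <<'E'
from h import *
go(.4973,.376,.071,90)
im,d,c=cam('wrist'); P=cloud(d,c); H,S,V=[x.astype(int) for x in cv2.split(cv2.cvtColor(im,cv2.COLOR_BGR2HSV))]
m=(H>15)&(H<35)&(S>120)&(np.hypot(P[...,0]-.497,P[...,1]-.376)>.03)&(np.hypot(P[...,0]-.497,P[...,1]-.376)<.08)&(abs(P[...,2]-.09)<.02)
Q=P[m]; s=np.linalg.lstsq(np.c_[Q[:,:2]-[.497,.376],np.ones(len(Q))],Q[:,2],rcond=None)[0]; print(m.sum(),'slopes deg',np.degrees(s[:2]),'z',s[2], Q[:,:2].min(0),Q[:,:2].max(0))
E
```

```text
time_s: 30.1
tcp_pos: [0.499, 0.3757, 0.0968]
tool_rot: [0.007, 3.137, 0.003]
ft_force: [-0.2, 0.4, -1.0]
gripper_width: 0.0397
shift cm [-0.17  0.03 -2.58] turn deg [-0.1  0.3  0.3]
24369 slopes deg [0.21003539 0.16705948] z 0.09209447428125382 [0.42306441 0.29993627] [0.57393912 0.45083892]
```

```bash
python3 -m creep '[{"tx":-0.2,"ty":0.05,"tz":-0.7,"wx":0,"wy":0.2,"wz":0,"jaw":0},{"tx":0,"ty":0,"tz":-0.8,"wx":0,"wy":0,"wz":0,"jaw":0},{"tx":0,"ty":0,"tz":-0.3,"wx":0,"wy":0,"wz":0,"jaw":0},{"tx":0,"ty":0,"tz":0,"wx":0,"wy":0,"wz":0,"jaw":0},{"tx":0,"ty":0,"tz":0,"wx":0,"wy":0,"wz":0,"jaw":0}]'
```

```text
time_s: 30.57
tcp_pos: [0.4971, 0.3766, 0.0777]
tool_rot: [0.007, 3.14, 0.004]
ft_force: [-0.3, 0.1, -0.7]
gripper_width: 0.0394
```

```bash
python3 -m creep '[{"tx":0,"ty":0,"tz":-0.5,"wx":0,"wy":0,"wz":0,"jaw":0},{"tx":0,"ty":0,"tz":-0.2,"wx":0,"wy":0,"wz":0,"jaw":0},{"tx":0,"ty":0,"tz":0,"wx":0,"wy":0,"wz":0,"jaw":0}]'
python3 -m creep '[{"tx":0,"ty":0,"tz":-0.1,"wx":0,"wy":0,"wz":0,"jaw":0},{"tx":0,"ty":0,"tz":0,"wx":0,"wy":0,"wz":0,"jaw":0}]'
```

```text
time_s: 30.82
tcp_pos: [0.4972, 0.3767, 0.0703]
tool_rot: [0.007, 3.139, 0.005]
ft_force: [-1.6, -0.8, -1.3]
gripper_width: 0.0395
time_s: 30.98
tcp_pos: [0.4975, 0.3769, 0.0699]
tool_rot: [0.007, 3.139, 0.005]
ft_force: [-0.1, -0.8, -1.4]
gripper_width: 0.0393
```

Release slowly, rise, and move clear to look.

```bash
python3 -m creep '[{"tx":0,"ty":0,"tz":-0.05,"wx":0,"wy":0,"wz":0,"jaw":0.7},{"tx":0,"ty":0,"tz":0,"wx":0,"wy":0,"wz":0,"jaw":0.7},{"tx":0,"ty":0,"tz":0,"wx":0,"wy":0,"wz":0,"jaw":0.7},{"tx":0,"ty":0,"tz":0,"wx":0,"wy":0,"wz":0,"jaw":0.7}]'
python3 -m creep '[{"tx":0,"ty":0,"tz":1,"wx":0,"wy":0,"wz":0,"jaw":0.7},{"tx":0,"ty":0,"tz":3,"wx":0,"wy":0,"wz":0,"jaw":0.7},{"tx":0,"ty":0,"tz":4,"wx":0,"wy":0,"wz":0,"jaw":0.7},{"tx":0,"ty":0,"tz":3,"wx":0,"wy":0,"wz":0,"jaw":0.7},{"tx":0,"ty":-3,"tz":0,"wx":0,"wy":0,"wz":0,"jaw":0.7}]'
python3 -m creep '[{"tx":0,"ty":-3.9,"tz":0,"wx":0,"wy":0,"wz":0,"jaw":0.7},{"tx":0,"ty":-3.9,"tz":0,"wx":0,"wy":0,"wz":0,"jaw":0.7},{"tx":0,"ty":-3.9,"tz":0,"wx":0,"wy":0,"wz":0,"jaw":0.7},{"tx":0,"ty":-3.9,"tz":0,"wx":0,"wy":0,"wz":0,"jaw":0.7},{"tx":0,"ty":-3.9,"tz":0,"wx":0,"wy":0,"wz":0,"jaw":0.7}]'
python3 -m creep '[{"tx":0,"ty":-3.9,"tz":0,"wx":0,"wy":0,"wz":0,"jaw":0.7},{"tx":0,"ty":-2,"tz":0,"wx":0,"wy":0,"wz":0,"jaw":0.7},{"tx":0,"ty":0,"tz":0,"wx":0,"wy":0,"wz":0,"jaw":0.7},{"tx":0,"ty":0,"tz":0,"wx":0,"wy":0,"wz":0,"jaw":0.7},{"tx":0,"ty":0,"tz":0,"wx":0,"wy":0,"wz":0,"jaw":0.7}]'
python3 - <<'E'
from h import *
im,d,c=cam('top'); P=cloud(d,c); s1,_,_=cam('side')
cv2.imwrite('pics/t2.png',cv2.vconcat([im[100:290,60:460],s1[90:280,80:480]]))
H,S,V=[x.astype(int) for x in cv2.split(cv2.cvtColor(im,cv2.COLOR_BGR2HSV))]
k=np.hypot(P[...,0]-.4964,P[...,1]-.376); m=(H>15)&(H<35)&(S>100)&(k>.028)&(k<.08)&(P[...,2]>.04)
Q=P[m]; s=np.linalg.lstsq(np.c_[Q[:,:2]-[.4964,.376],np.ones(len(Q))],Q[:,2],rcond=None)[0]; print(m.sum(),'slopes deg',np.degrees(s[:2]),'z',s[2],cv2.minEnclosingCircle((Q[:,:2]*1e3).astype(np.float32)))
Z=P[...,2]
for n,(x0,y0,x1,y1),h in(('beaker',(210,110,250,150),.03),('jar',(345,120,380,160),.03),('dish',(138,150,170,182),.015)):
    Q=P[y0:y1,x0:x1].reshape(-1,3); Q=Q[Q[:,2]>h]; print(n,cv2.minAreaRect((Q[:,:2]*1e3).astype(np.float32))[0])
E
```

```text
time_s: 31.32
tcp_pos: [0.498, 0.3773, 0.0699]
tool_rot: [0.007, 3.138, 0.006]
ft_force: [1.6, -0.7, -0.1]
gripper_width: 0.0621
time_s: 31.73
tcp_pos: [0.4967, 0.3485, 0.1849]
tool_rot: [0.004, 3.14, 0.003]
ft_force: [0.8, -0.6, 1.6]
gripper_width: 0.0638
time_s: 32.15
tcp_pos: [0.4973, 0.1501, 0.1927]
tool_rot: [-0.006, 3.131, 0.01]
ft_force: [0.3, -0.6, -0.5]
gripper_width: 0.064
time_s: 32.57
tcp_pos: [0.4966, 0.0826, 0.1966]
tool_rot: [0.003, 3.127, 0.01]
ft_force: [0.6, 0.5, 0.8]
gripper_width: 0.064
1913 slopes deg [0.1100769  0.18488744] z 0.06422709640975102 ((498.35272216796875, 377.34295654296875), 76.3342514038086)
beaker (762.1949462890625, 213.28842163085938)
jar (751.2496948242188, -180.785888671875)
dish (659.0938720703125, 437.2415466308594)
```

View pics/t2.png

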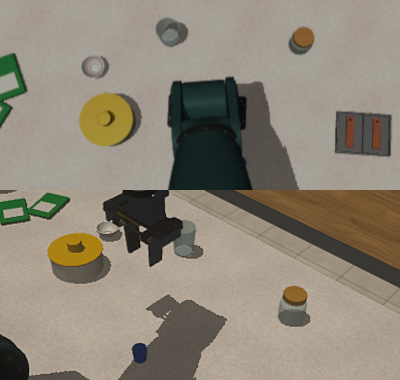

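The lid is seated level on the rim: flange top at 64.2 mm against 64 expected, slope under 0.2°. Both strips are in the tray, the bystanders haven't moved, and the arm is clear, so I'm handing in.

```bash
python3 -c "
from plant import arm
print(arm.job_done())"
```

```text
the job is handed in; nothing more can be done
None
```

The tidy-up is done and handed in at about 33 s of the 144 s allowed; the hand-in reports no verdict.

I laid one copper strip in each bay, stood both black stoppers in the tub, then closed it with the yellow lid. The blue stopper was left alone.

**What the last checks showed:**
- **Strips:** both lie flat and lengthwise in their bays.
- **Stoppers:** before the lid went on, both stood upright on the tub floor. Their tops were at 43 mm, as expected, and their centres about 57 mm apart.
- **Lid:** the flange top is at 64.2 mm (64 expected), the slope is under 0.2°, and it is within about 2.5 mm of the tub's centre, inside the 8 mm clearance.
- **Beaker, jar and dish:** all within 1 mm of where they started.
- **Arm:** clear of everything at hand-in.

**One miss on the way:** the first grasp of the left strip closed just above it because the arm drifted up while settling. The strip was not disturbed, and the second grasp held. No check failed at the end.

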